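# Seat a post insulator in the V of a drill jig

## Robot

A 6-joint arm with a two-finger parallel gripper is mounted at the origin on the work surface. World frame = base frame: x ahead of the robot, y to its left, z up, the work surface at z = 0. Lengths are in m, angles in rad, forces in N, time in s.
With the tool pointing down it reaches from about 0.25 to 0.775 m from the base axis. Payload 4 kg.
Tool frame: the origin (TCP) lies midway between the tips of the shut fingers; the grasp point (between the pads) lies 19 mm behind it (robot.tcp_to_grasp is the distance from the TCP to the grasp point, in m); x points along the fingers, y is the direction in which the jaws open and shut, and the axes are right-handed (so a half turn about x gives the same grasp; the last joint's range is limited). The gripper opens to 94 mm and grips with 3 to 60 N. Pads are 16 mm wide; open, the fingers measure 119 mm over their backs; the gripper's body (75 mm by 177 mm) begins 78 mm behind the grasp point.
Start: joints at [1.054, 0.087, 1.371, -0, 1.684, -0.103], TCP at [0.221, 0.504, 0.206] pointing down, gripper open.
Joint ranges: [-3.1, 3.1], [-0.76, 2.03], [0.27, 2.55], [-1.08, 4.22], [0.17, 2.65], [-2.57, 2.57]. Speed limits (rad/s): [2.79, 2.79, 3.14, 3.14, 3.14, 3.14].

## Interface

Orientations are given as [roll, pitch, yaw] about the fixed x, y, z axes, in that order (R = Rz(yaw) Ry(pitch) Rx(roll)).
In Python, from bench import robot gives the robot as it stands.
- The arm moves only by the tool send_rows, never from a script. Its argument "increments" is a list of rows, each a list of 5 numbers: the opening, from -1 (shut) to 1 (fully open), so that 0 is half open, then the shift along the tool's x, y, z in m, then the turn about the tool's x in rad. In form: [[hand, tx, ty, tz, roll], ...]. A call has 1 to 5 rows; each row is the pose to reach, as a shift and turn from the pose commanded when the call began, along the tool's axes at that moment; what a row does not reach only later rows make up. A row lasts 1/12 s, in which the tool goes at most 41.7 mm and 7.16 degrees, less where a joint would pass 70% of its speed; a pose out of reach is approached as far as the arm can. A call with a gripper value outside its range is refused whole. The fingers move at their own pace and stop on an object; the grip force is fixed at half the most. Time passes only in rows, so rows that repeat a pose let the fingers close. It gives the time, the measured TCP pose, the force and the opening at its end, in the units of the state.
- robot.get_obs(): the state, without advancing time (a new reading comes with each control period).
- robot.snapshot(name): name is "scene" or "top" or "wrist"; returns a dict with "image" (420x560x3 uint8, red, green, blue), "intrinsics" (3x3 intrinsics, pixels), "world_from_camera" (4x4, takes a point from camera to world coordinates). Camera axes: x right, y down, z forward; pixel columns grow to the right and rows downward; lengths in m; the calibration is good to about 2 mm. A picture is of the moment at which its call begins. There is no depth.
- robot.close_job(): hands the job in, once; it reports no verdict.
The state is a dict: "time": time; "joint_positions": joint angles; "qvel": joint speeds; "joint_torque": joint torques, N m; "tool_pos": TCP position; "ee_rot": TCP orientation; "wrist_force": force on the tool from outside, world axes, zero at the start; "wrist_torque": the same for the moment, N m; "width": finger opening in m.
Only numpy, scipy, OpenCV 4.12 (cv2) and the standard library are available. Lean on these libraries where they do the work, as an engineer would, in place of code of your own. Each camera call takes 0.05 s, during which the arm holds its last target.

## Task

Pull the flat transit plate straight up out of the two slotted posts at the open end of the drill jig and stand it in any slot of the parking rack with the upright fins. Then slide the round insulator along the jig's base, always standing upright on it, into the V-block under the drill-bush arm until it sits fully home against both faces of the V, and leave it there. Do not disturb the carton, the spool or the breaker block.

Things in the scene. Friction and masses are not known exactly. Their poses are not given: they have to be found in the camera images.
- jig: Fixed steel drill jig. Origin on the bench, straight below the axis of a part seated in its V; +x points from its open front into the V, roughly to the robot's left (world +y). Flat base 12 mm thick, x -175 to +80, y -85 to +85 mm. V-block: two upright faces 55 mm high above the base, 90 degrees apart, symmetric about y = 0, vertex at x +45, mouth at about x -6, y +-51 mm.
- jig_arm_edge (a point): Middle of the lower front edge of the drill-bush arm, at jig x -34, 117 mm above the bench. The arm is 40 mm wide, 20 mm thick and runs back over the V to a column (jig x 52 to 80, top 147 mm above the bench); a bush hangs 10 mm below it over the seat. A vertical gripper hits it; one leaning back to the front by 40 degrees, tips 27 mm above the base, passes under.
- jig_posts (a point): Point on the jig's base midway between the two slotted posts (jig x -145, 12 mm above the bench). The posts span jig x -162 to -128 mm, are 45 mm high above the base and stand 106 mm apart along jig y; their facing slots are 9 mm wide and open at the top.
- jig_seat (a point): Where the insulator's centre (half-way up) is when it is fully home against both V faces: above the jig's origin, 52 mm above the bench. Axes as the jig's.
- insulator_center (a point): Centre, half-way up, of the white ribbed post insulator: upright cylinder of diameter 64 mm, 80 mm high, about 0.4 kg, with a brass insert in its top. It starts standing on the jig's base between the plate and the V, with its axis 66 to 90 mm in front of the seat and up to 18 mm to either side.
- plate_center (a point): Centre of the aluminium transit plate: x is its thickness (6 mm), y its width (130 mm), z its height (120 mm), about 0.25 kg. It starts standing on the jig's base in the slots of the two posts, its top 132 mm above the bench; 75 mm of it stand free above the posts.
- rack: Fixed grey plastic parking rack, at the robot's left or right beyond the jig. Origin on the bench below its centre. Base 78 (x) by 110 (y) mm; slot floor 12 mm above the bench. Four fins, 6 mm thick, 100 mm long in y, tops 57 mm above the bench, at x -30, -10, +10, +30 mm, form three slots along y, 14 mm wide, centred at x -20, 0 and +20 mm.
- carton: Bystander: cardboard carton, 100 by 120 by 70 mm high, origin under its centre. It stands across the jig from the rack.
- spool: Bystander: grey reel, diameter 90 mm, 58 mm high, origin under its centre.
- breaker: Bystander: white breaker block, 66 by 72 by 73 mm high, origin under its centre.

How it is judged:
On the way, in this order (a step that is already met when the one before it is completed fails the run):
1. the plate stands in a slot of the rack, let go (z of plate_center in the frame of rack between 0.06 and 0.08 m and x of plate_center in the frame of rack between -0.038 and 0.038 m and y of plate_center in the frame of rack between -0.04 and 0.04 m and angle between plate_center's own z axis and vertical below 0.3 rad and contact force between the fingers and anything else below 0.1 N), for 0.2 s.
2. the insulator is home in the V (horizontal distance between insulator_center and jig_seat below 0.0025 m and angle between insulator_center's own z axis and vertical below 0.05 rad), for 0.2 s.
At the end, for the whole second after the job is handed in: The insulator stands upright (within 0.05 rad) in the V with its axis within 2.5 mm of the fully seated position, the plate stands on the slot floor in a slot of the rack, within 40 mm of the rack's middle along the slot and tilted less than 0.3 rad, and both are at rest (all of step 2 and linear speed of each of insulator, plate below 0.01 m/s and z of plate_center in the frame of rack between 0.06 and 0.08 m and x of plate_center in the frame of rack between -0.038 and 0.038 m and y of plate_center in the frame of rack between -0.04 and 0.04 m and angle between plate_center's own z axis and vertical below 0.3 rad); the robot touches nothing.
It fails at once if the insulator is lifted off the jig's base or tipped over (z of insulator_center in the frame of jig_seat above 0.015 m or z of insulator_center in the frame of jig_seat below -0.015 m or angle between insulator_center's own z axis and vertical above 0.35 rad).
It fails at once if a bystander is disturbed by more than 20 mm (distance of any of carton, spool, breaker from where it was at the start of the episode above 0.02 m).
It also fails if it takes over 58 s, if anything falls off the work surface, if the arm or the gripper's body presses on something with over 40 N, if the wrist force passes 120 N, or if a joint passes its speed limit or range.

## Working session

There is one attempt and no reset: what is moved stays moved. The work goes in short steps, Python scripts to look and compute and a tool call to move; the robot and the scene stay as the last step left them, time stands still between calls to the robot, and variables do not carry over. Pictures are saved under pics/ and viewed, and the job is handed in when it is done.

Besides the shell and the picture viewer there is one more tool, called by a JSON object that holds its "op" and its "data", one argument or row to a line. send_rows: Moves the arm, as the interface text tells. Its arguments: {"type":"object","properties":{"increments":{"type":"array"}},"required":["increments"]}

```bash
ls; mkdir -p pics; python3 - <<'E'
from bench import robot
import cv2,numpy as np
np.set_printoptions(precision=4,suppress=True)
o=robot.get_obs();print(o); print(robot.tcp_to_grasp)
for n in ["scene","top","wrist"]:
    s=robot.snapshot(n);cv2.imwrite(f"pics/{n}0.png",s["image"][:,:,::-1]);print(n,s["intrinsics"],s["world_from_camera"])
    np.savez(f"pics/{n}0.npz",**s)
E
```

```text
pics
{'time': 0.0, 'joint_positions': array([ 1.0539,  0.0879,  1.3722,  0.    ,  1.6836, -0.1031]), 'qvel': array([-0.0017, -0.0008,  0.001 ,  0.0015, -0.0003, -0.0014]), 'joint_torque': array([ -0.0012, -34.0188, -30.2423,   0.0717,   0.033 ,  -0.0002]), 'tool_pos': array([0.2209, 0.5031, 0.2043]), 'ee_rot': array([-1.6771,  1.5686, -2.0909]), 'wrist_force': array([ 0.036 , -0.6987, -0.0458]), 'wrist_torque': array([-0.0584,  0.0115, -0.0224]), 'width': 0.09394355371996309}
0.0188
scene [[526.3984   0.     278.3431]
 [  0.     526.3984 214.321 ]
 [  0.       0.       1.    ]] [[-0.7338  0.3754 -0.5662  1.2516]
 [ 0.6792  0.4199 -0.6019  0.6992]
 [ 0.0118 -0.8263 -0.5631  0.746 ]
 [ 0.      0.      0.      1.    ]]
top [[419.8467   0.     275.8318]
 [  0.     419.8467 208.4722]
 [  0.       0.       1.    ]] [[ 0.011  -0.9941  0.1082  0.4698]
 [-0.9999 -0.0104  0.0055 -0.007 ]
 [-0.0044 -0.1082 -0.9941  1.1992]
 [ 0.      0.      0.      1.    ]]
wrist [[320.347    0.     279.5598]
 [  0.     320.347  210.7937]
 [  0.       0.       1.    ]] [[ 0.4017  0.8857  0.2328  0.1515]
 [ 0.9157 -0.388  -0.1044  0.5336]
 [-0.0021  0.2551 -0.9669  0.3826]
 [ 0.      0.      0.      1.    ]]
```

View pics/scene0.png

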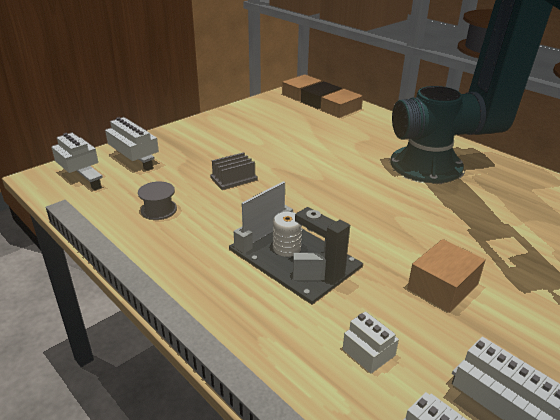

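View pics/top0.png

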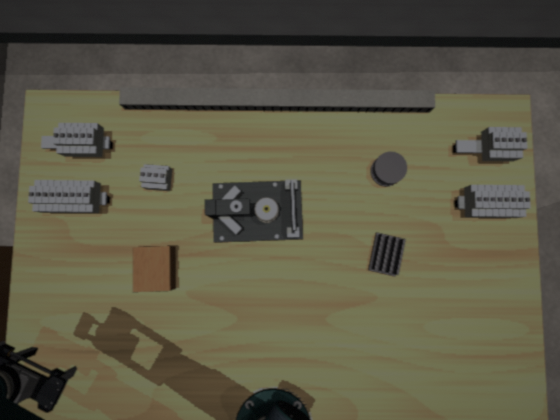

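View pics/wrist0.png

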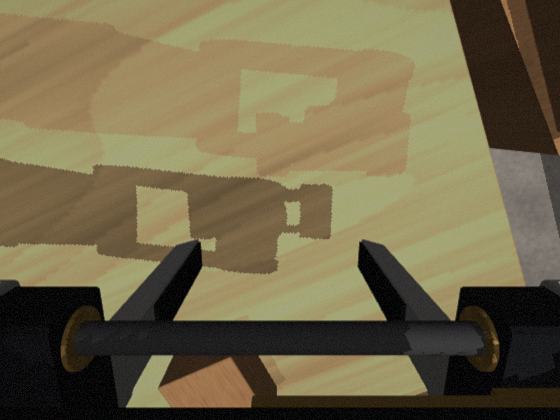

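The scene view shows the jig near (295,245), the rack near (233,170), the spool near (157,200), the carton near (447,272) and the breaker near (370,340). In the top view, image up is world +x and image left is +y. There the jig is at (257,210), the plate is a thin strip at x≈294, the insulator is at (266,209) and the rack is at (387,254). I'll do a coarse localisation from the top camera first.

```bash
cat > h.py <<'E'
import numpy as np,cv2
np.set_printoptions(precision=4,suppress=True)
def ray(s,uv,z):
    K=s["intrinsics"];T=s["world_from_camera"]
    d=T[:3,:3]@np.linalg.solve(K,[uv[0],uv[1],1.]);return T[:3,3]+d*(z-T[2,3])/d[2]
def proj(s,P):
    T=np.linalg.inv(s["world_from_camera"]);p=s["intrinsics"]@(T[:3,:3]@np.asarray(P,float)+T[:3,3]);return p[:2]/p[2]
def snap(n,tag):
    from bench import robot
    s=robot.snapshot(n);cv2.imwrite(f"pics/{tag}.png",s["image"][:,:,::-1]);np.savez(f"pics/{tag}.npz",**s);return s
def load(t): return dict(np.load(f"pics/{t}.npz"))
def crop(s,x0,y0,x1,y1,k,tag):
    cv2.imwrite(f"pics/{tag}.png",cv2.resize(np.ascontiguousarray(s["image"][y0:y1,x0:x1,::-1]),None,fx=k,fy=k,interpolation=cv2.INTER_CUBIC))
E
python3 - <<'E'
from h import *
s=load("top0"); crop(s,195,140,415,290,3.6,"t0c")
for n,uv,z in [("jigbase c",(257,210),.012),("plate",(294.5,209),.132),("ins",(266,209),.092),("rack",(387,254),.057),("spool",(390,168),.058)]: print(n,ray(s,uv,z))
im=s["image"].astype(int);g=im.max(2)
m=(g<75).astype(np.uint8);m[:150]=0;m[280:]=0;m[:,:195]=0;m[:,415:]=0
for c in cv2.findContours(m,cv2.RETR_EXTERNAL,cv2.CHAIN_APPROX_NONE)[0]:
    if cv2.contourArea(c)>200: print(cv2.contourArea(c),cv2.minAreaRect(c),[ray(s,p,.012)[:2] for p in cv2.boxPoints(cv2.minAreaRect(c))])
E
```

```text
jigbase c [0.594  0.0531 0.012 ]
plate [ 0.585  -0.0488  0.132 ]
ins [0.5886 0.0252 0.092 ]
rack [ 0.4735 -0.3024  0.057 ]
spool [ 0.7096 -0.3146  0.058 ]
1049.0 ((386.0764465332031, 253.90586853027344), (29.827939987182617, 38.39669418334961), 12.528807640075684) [array([ 0.4302, -0.2584]), array([ 0.5353, -0.2832]), array([ 0.5179, -0.3649]), array([ 0.4132, -0.3394])]
4791.5 ((253.29078674316406, 211.16505432128906), (59.209388732910156, 96.72956848144531), 87.75425720214844) [array([0.6688, 0.2067]), array([ 0.6827, -0.0701]), array([ 0.5135, -0.0774]), array([0.4999, 0.1952])]
845.5 ((387.7471008300781, 168.78823852539062), (29.936403274536133, 35.685062408447266), 49.398704528808594) [array([ 0.7155, -0.2537]), array([ 0.7845, -0.3326]), array([ 0.7183, -0.3872]), array([ 0.6502, -0.3084])]
```

View pics/t0c.png

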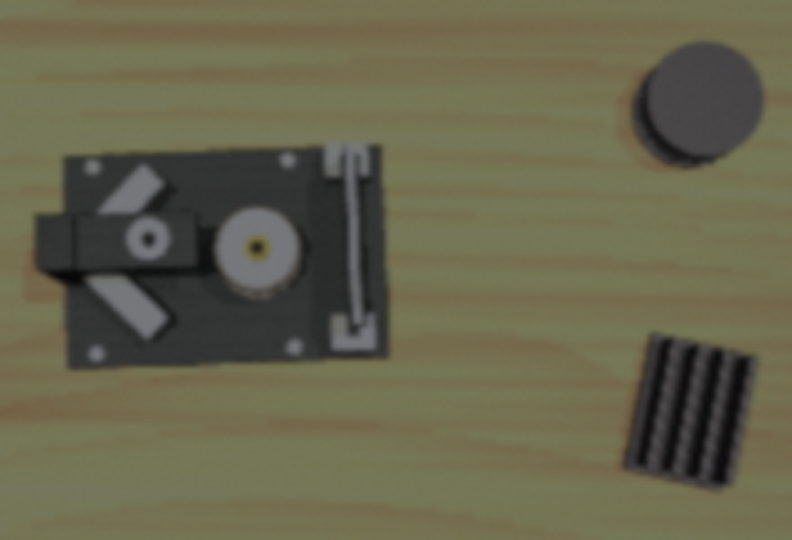

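The crop shows the plate running from (350,150) to (358,325), the insulator at (257,248), and the rack slots tilted about 12° from vertical. I'll write a planner that prints tool-frame deltas and then hover near the plate.

```bash
cat >> h.py <<'E'
from scipy.spatial.transform import Rotation as Ro
def delta(P,jaw=None):
    "tool-frame shift to world P; jaw=desired world direction (deg) of tool y (mod 180)"
    from bench import robot
    o=robot.get_obs();R=Ro.from_euler('xyz',o["ee_rot"]).as_matrix()
    d=R.T@(np.asarray(P)-o["tool_pos"])
    yaw=np.degrees(np.arctan2(R[1,1],R[0,1]))
    print("t",round(o["time"],2),"tcp",o["tool_pos"],"jawdir",round(yaw,2),"F",o["wrist_force"],"w",round(o["width"],4),"q6",o["joint_positions"][5])
    print("shift tool",d)
    if jaw is not None:
        e=(jaw-yaw+90)%180-90
        print("roll about tool x: %.4f rad (alt %.4f)"%(np.radians(-e),np.radians(-e-np.sign(-e)*180)))
E
python3 - <<'E'
from h import *
from bench import robot
delta([.56,-.05,.26],90)
o=robot.get_obs();R=Ro.from_euler('xyz',o["ee_rot"]).as_matrix();print(R)
T=load("wrist0")["world_from_camera"];print("cam in tool",R.T@(T[:3,3]-o["tool_pos"]),R.T@T[:3,:3])
E
```

```text
t 0.15 tcp [0.2209 0.5032 0.2046] jawdir 66.29 F [-0.5893  0.483  -0.6846] w 0.0941 q6 -0.10311556751632991
shift tool [-0.0549 -0.3703  0.5329]
roll about tool x: -0.4138 rad (alt 2.7278)
[[-0.0008  0.4021  0.9156]
 [-0.0015  0.9156 -0.4021]
 [-1.     -0.0017 -0.0002]]
cam in tool [-0.178  -0.0004 -0.0758] [[ 0.0005 -0.2553  0.9669]
 [ 1.      0.0005 -0.0004]
 [-0.0004  0.9669  0.2553]]
```

{"op": "send_rows", "data": {
  "increments": [
    [0.5, -0.01, -0.023, 0.033, 0],
    [0.5, -0.02, -0.046, 0.066, 0],
    [0.5, -0.03, -0.069, 0.099, 0],
    [0.5, -0.035, -0.092, 0.132, 0],
    [0.5, -0.04, -0.115, 0.165, 0]
  ]
}}

```text
time: 0.57
tool_pos: [0.3265, 0.3304, 0.2459]
ee_rot: [0.972, 1.57, 0.559]
wrist_force: [0.7, 0.6, 0.3]
width: 0.0705
```

{"op": "send_rows", "data": {
  "increments": [
    [0.5, -0.01, -0.023, 0.033, 0],
    [0.5, -0.01, -0.046, 0.066, 0],
    [0.5, -0.01, -0.069, 0.099, 0],
    [0.5, -0.01, -0.092, 0.132, 0],
    [0.5, -0.015, -0.115, 0.165, 0]
  ]
}}

```text
time: 0.98
tool_pos: [0.4308, 0.1583, 0.2595]
ee_rot: [-2.607, 1.569, -3.021]
wrist_force: [0.2, 0.6, -0.4]
width: 0.0707
```

```bash
python3 -c "
from h import *
delta([.56,-.09,.26],90)"
```

```text
t 0.98 tcp [0.4308 0.1583 0.2595] jawdir 66.29 F [ 0.2079  0.5525 -0.4479] w 0.0707 q6 -0.9285564118777607
shift tool [-0.0007 -0.1754  0.2181]
roll about tool x: -0.4138 rad (alt 2.7278)
```

{"op": "send_rows", "data": {
  "increments": [
    [0.5, 0, -0.024, 0.03, -0.1],
    [0.5, 0, -0.048, 0.06, -0.2],
    [0.5, 0, -0.072, 0.09, -0.3],
    [0.5, 0, -0.096, 0.12, -0.4],
    [0.5, 0, -0.12, 0.15, -0.43]
  ]
}}

```text
time: 1.4
tool_pos: [0.5203, -0.0118, 0.2602]
ee_rot: [2.368, 1.57, 2.388]
wrist_force: [0.2, 0.8, -0.2]
width: 0.0709
```

```bash
python3 -c "
from h import *
delta([.56,-.09,.26],90)"
```

```text
t 1.4 tcp [ 0.5203 -0.0118  0.2602] jawdir 91.13 F [ 0.2052  0.8485 -0.217 ] w 0.0709 q6 -1.7222026556296077
shift tool [ 0.0001 -0.079   0.0382]
roll about tool x: 0.0197 rad (alt -3.1219)
```

{"op": "send_rows", "data": {
  "increments": [
    [0.5, 0, -0.02, 0.01, 0],
    [0.5, 0, -0.04, 0.02, 0],
    [0.5, 0, -0.06, 0.02, 0],
    [0.5, 0, -0.06, 0.02, 0]
  ]
}}

```text
time: 1.73
tool_pos: [0.541, -0.0729, 0.2592]
ee_rot: [-2.708, 1.568, -2.696]
wrist_force: [0.1, 0.4, 0.3]
width: 0.0702
```

```bash
python3 -c "
from h import *
snap('wrist','w1');delta([.56,-.09,.26],90)"
```

```text
t 1.78 tcp [ 0.5408 -0.071   0.2595] jawdir 90.76 F [ 0.632   1.2555 -0.003 ] w 0.0705 q6 -1.818506907495352
shift tool [-0.0006 -0.0193  0.019 ]
roll about tool x: 0.0132 rad (alt -3.1284)
```

View pics/w1.png

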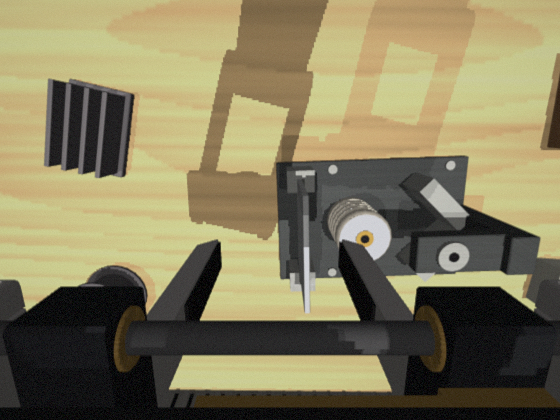

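The wrist view shows the jig at (278–535,155–280). The plate's top edge is near x≈305, y 180–310, the insulator top is at (362,235), and the rack fins are at (47–132,80–178). I'll zoom in on the plate and rack.

```bash
python3 -c "
from h import *
s=load('w1');crop(s,265,145,400,320,4,'w1a');crop(s,35,65,145,190,4,'w1b');crop(s,270,145,500,295,3.4,'w1c')"
```

```text
(no output)
```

View pics/w1a.png

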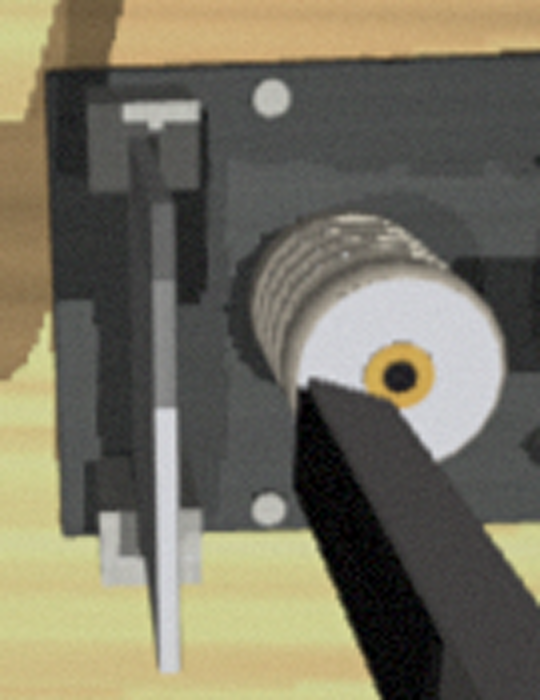

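View pics/w1b.png

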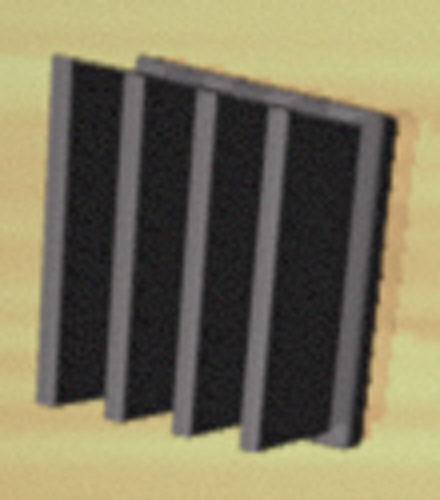

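View pics/w1c.png

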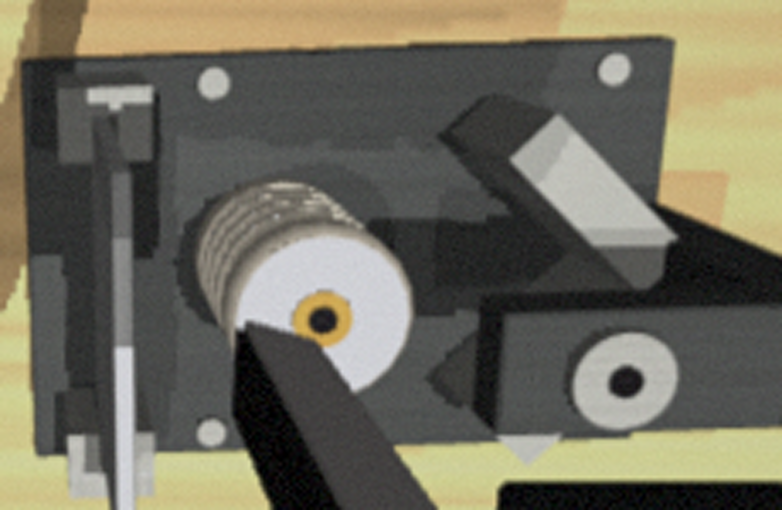

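```bash
cat > m1.py <<'E'
from h import *
s=load('w1')
def P(xy,off,k,z): return ray(s,((xy[0]+.5)/k-.5+off[0],(xy[1]+.5)/k-.5+off[1]),z)
A=(265,145);B=(35,65);C=(270,145)
a=P((163,204),A,4,.132);b=P((170,671),A,4,.132);print("plate",a,b,np.linalg.norm(b-a),"mid",(a+b)/2,"dir",np.degrees(np.arctan2(*(b-a)[[1,0]])))
f=[(P(p,B,4,.057),P(q,B,4,.057)) for p,q in [((62,57),(47,405)),((134,73),(117,420)),((206,90),(184,435)),((278,107),(251,450))]]
for p,q in f: print("fin",(p+q)/2,np.linalg.norm(q-p),np.degrees(np.arctan2(*(q-p)[[1,0]])))
c=np.mean([x for y in f for x in y],0);print("rack c",c, "pitch",np.linalg.norm((f[3][0]+f[3][1]-f[0][0]-f[0][1])/6))
j=[P((22,61),C,3.4,.012),P((673,38),C,3.4,.012),P((37,453),C,3.4,.012)]
print("jig corners",j,np.linalg.norm(j[1]-j[0]),np.linalg.norm(j[2]-j[0]))
x=(j[1]-j[0])/np.linalg.norm(j[1]-j[0]);print("yaw",np.degrees(np.arctan2(x[1],x[0])),np.degrees(np.arctan2(*(j[2]-j[0])[[1,0]])))
yj=np.array([-x[1],x[0],0]);o=j[0]+x*175-yj*85;print("jig origin",o)
i=P((323,320),C,3.4,.092);print("ins",i,"in jig",(i-o)@x,(i-o)@yj)
m=(a+b)/2;print("plate in jig",(m-o)@x,(m-o)@yj)
E
python3 m1.py
```

```text
plate [ 0.5299 -0.0477  0.132 ] [ 0.6579 -0.0417  0.132 ] 0.12818689467948952 mid [ 0.5939 -0.0447  0.132 ] dir 2.7073571329544515
fin [ 0.4653 -0.3391  0.057 ] 0.0986459460936884 -12.1261364779179
fin [ 0.4693 -0.3194  0.057 ] 0.09877172264029078 -11.684993128436714
fin [ 0.4736 -0.3     0.057 ] 0.09882888532302554 -11.758271667286406
fin [ 0.4778 -0.2806  0.057 ] 0.09888649801795799 -11.836071379933307
rack c [ 0.4715 -0.3098  0.057 ] pitch 0.01992954794880267
jig corners [array([ 0.5111, -0.0777,  0.012 ]), array([0.4992, 0.1736, 0.012 ]), array([ 0.6776, -0.0697,  0.012 ])] 0.2516189907112335 0.16663993860699008
yaw 92.71535676862307 2.7460789572220023
jig origin [ 77.1252 178.7526   0.012 ]
ins [0.5877 0.0249 0.092 ] in jig -174.9011514049338 84.91863889529522
plate in jig -174.97092673210025 84.91572913136842
```

The plate measures 128 mm and the rack fin pitch 19.9 mm, both close to the given sizes. In the jig frame the plate is at x≈-144, which matches the stated -145. Next I move above it.

```bash
python3 -c "
from h import *
delta([.594,-.045,.20],92.7)"
```

```text
t 1.78 tcp [ 0.5408 -0.071   0.2595] jawdir 90.76 F [ 0.632   1.2555 -0.003 ] w 0.0705 q6 -1.818506907495352
shift tool [0.0594 0.0253 0.0537]
roll about tool x: -0.0339 rad (alt 3.1076)
```

{"op": "send_rows", "data": {
  "increments": [
    [0.5, 0.0, 0.013, 0.027, -0.02],
    [0.5, 0.02, 0.025, 0.053, -0.034],
    [0.5, 0.04, 0.025, 0.053, -0.034],
    [0.5, 0.06, 0.025, 0.053, -0.034],
    [0.5, 0.06, 0.025, 0.053, -0.034]
  ]
}}

```text
time: 2.2
tool_pos: [0.5911, -0.0417, 0.1949]
ee_rot: [2.857, 1.561, 2.909]
wrist_force: [0.2, -0.2, -1.5]
width: 0.0703
```

```bash
python3 -c "
from h import *
s=snap('wrist','w2');delta([.594,-.045,.102],92.7);snap('scene','s2');crop(load('s2'),180,140,390,310,3.6,'s2c')"
```

```text
t 2.25 tcp [ 0.5918 -0.0421  0.1975] jawdir 92.96 F [-0.017  -0.2464 -0.9973] w 0.0707 q6 -1.7893231886581642
shift tool [ 0.0955 -0.0032  0.0026]
roll about tool x: 0.0046 rad (alt -3.1370)
```

View pics/w2.png

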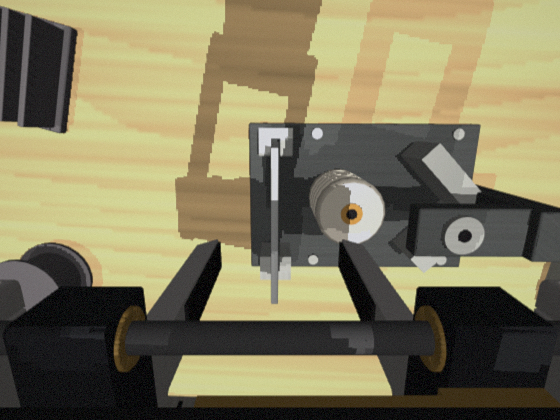

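View pics/s2c.png

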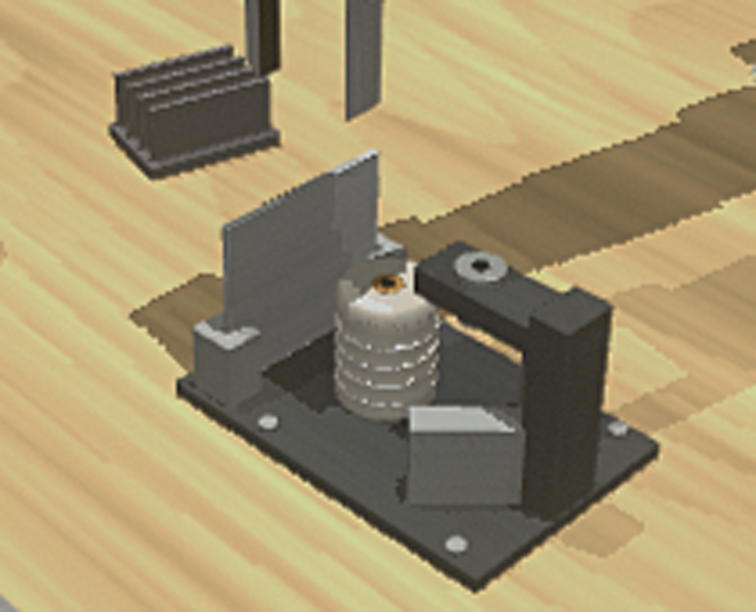

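The wrist view shows the plate's top edge at x≈275, from row ~148 to 303, between the fingers at columns 219 and 341. I'll re-measure from this closer view.

```bash
python3 -c "
from h import *
s=load('w2');crop(s,250,120,310,310,4,'w2a')
im=s['image'].astype(int).sum(2)
for r in (170,200,230,285,295,298,300,302,304,306): print(r,im[r,266:285])
"
```

```text
170 [118 121 103 106 195 545 636 658 642 652 650 621 325 121 118 112 117 120
 112]
200 [133 108 106  87 151 379 470 452 468 464 461 407 212 115 105 119 117 114
 116]
230 [166 158 157 148 160 289 312 320 314 308 309 290 147 122 114 119 186 178
 118]
285 [559 565 564 557 508 398 401 391 395 388 373 345 508 566 567 553 559 563
 560]
295 [572 566 580 571 518 404 391 393 397 385 368 350 550 584 569 575 572 572
 575]
298 [565 567 576 556 510 400 384 390 379 370 366 348 543 570 562 567 563 570
 565]
300 [552 541 550 545 515 396 397 384 380 381 367 346 520 544 552 543 550 551
 551]
302 [539 552 540 544 515 408 387 385 388 381 372 359 534 537 551 537 539 544
 539]
304 [537 547 546 540 539 504 503 505 514 507 504 508 537 540 528 543 536 542
 530]
306 [537 534 538 540 542 534 544 539 540 531 537 543 533 533 534 535 534 537
 541]
```

View pics/w2a.png

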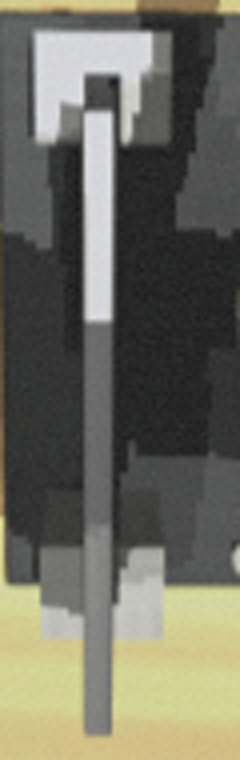

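```bash
python3 -c "
from h import *
s=load('w2')
a=ray(s,(274.2,147.5),.132);b=ray(s,(274.15,303.6),.132);m=(a+b)/2
print(a,b,np.linalg.norm(a-b),m,np.degrees(np.arctan2(*(b-a)[[1,0]])))
delta([m[0],m[1],.102],92.9)
f=load('w2')
"
```

```text
[ 0.5302 -0.0482  0.132 ] [ 0.6589 -0.0421  0.132 ] 0.12884622322155792 [ 0.5946 -0.0452  0.132 ] 2.7529419368737544
t 2.3 tcp [ 0.5928 -0.0426  0.1999] jawdir 92.94 F [ 0.0889  0.5645 -0.2425] w 0.0706 q6 -1.7894274612776295
shift tool [ 0.0979 -0.0027  0.0018]
roll about tool x: 0.0007 rad (alt -3.1409)
```

Consistent. I descend with the correction, then close.

{"op": "send_rows", "data": {
  "increments": [
    [0.5, 0.02, -0.003, 0.002, 0],
    [0.5, 0.045, -0.003, 0.002, 0],
    [0.5, 0.07, -0.003, 0.002, 0],
    [0.5, 0.09, -0.003, 0.002, 0],
    [0.5, 0.098, -0.003, 0.002, 0]
  ]
}}

```text
time: 2.72
tool_pos: [0.5947, -0.0462, 0.1014]
ee_rot: [2.741, 1.569, 2.791]
wrist_force: [-0.1, -0.3, -0.2]
width: 0.0708
```

{"op": "send_rows", "data": {
  "increments": [
    [0.1, 0, 0, 0, 0],
    [-0.4, 0, 0, 0, 0],
    [-1, 0, 0, 0, 0],
    [-1, 0, 0, 0, 0],
    [-1, 0, 0, 0, 0]
  ]
}}

```text
time: 3.13
tool_pos: [0.5966, -0.0467, 0.1044]
ee_rot: [-0.192, 1.568, -0.142]
wrist_force: [0.2, -0.0, -0.4]
width: 0.0405
```

{"op": "send_rows", "data": {
  "increments": [
    [-1, 0, 0, 0, 0],
    [-1, 0, 0, 0, 0],
    [-1, 0, 0, 0, 0]
  ]
}}

```text
time: 3.38
tool_pos: [0.5957, -0.0466, 0.1027]
ee_rot: [0.105, 1.57, 0.156]
wrist_force: [0.4, -0.0, -0.5]
width: 0.0207
```

```bash
python3 -c "
from h import *
delta([.594,-.045,.102],92.7)"
```

```text
t 3.38 tcp [ 0.5957 -0.0466  0.1027] jawdir 92.88 F [ 0.3897 -0.0406 -0.5236] w 0.0207 q6 -1.7939858121938288
shift tool [ 0.0007  0.0017 -0.0016]
roll about tool x: 0.0031 rad (alt -3.1385)
```

{"op": "send_rows", "data": {
  "increments": [
    [-1, 0, 0.001, 0, 0],
    [-1, 0, 0.001, 0, 0],
    [-1, 0, 0.001, 0, 0],
    [-1, 0, 0.001, 0, 0]
  ]
}}

```text
time: 3.72
tool_pos: [0.5955, -0.0455, 0.1024]
ee_rot: [2.006, 1.571, 2.056]
wrist_force: [-0.9, -0.4, 0.0]
width: 0.0056
```

```bash
python3 -c "
from h import *
delta([.594,-.045,.102],92.7)"
```

```text
t 3.72 tcp [ 0.5955 -0.0455  0.1024] jawdir 92.88 F [-0.8538 -0.4438  0.0021] w 0.0056 q6 -1.792270020714059
shift tool [ 0.0004  0.0005 -0.0015]
roll about tool x: 0.0031 rad (alt -3.1385)
```

Width is 5.6 mm, so the plate is gripped. I lift straight up.

{"op": "send_rows", "data": {
  "increments": [
    [-1, -0.01, 0, 0, 0],
    [-1, -0.025, 0, 0, 0],
    [-1, -0.04, 0, 0, 0],
    [-1, -0.055, 0, 0, 0],
    [-1, -0.07, 0, 0, 0]
  ]
}}

```text
time: 4.13
tool_pos: [0.5952, -0.0455, 0.173]
ee_rot: [2.894, 1.57, 2.944]
wrist_force: [1.0, -0.9, -2.5]
width: 0.0062
```

```bash
python3 -c "
from h import *
delta([.594,-.045,.22],92.7);s=snap('scene','s3');crop(s,180,100,390,290,3.6,'s3c')"
```

```text
t 4.13 tcp [ 0.5952 -0.0455  0.173 ] jawdir 92.88 F [ 1.0252 -0.9459 -2.5126] w 0.0062 q6 -1.7923481591122188
shift tool [-0.047   0.0006 -0.0012]
roll about tool x: 0.0031 rad (alt -3.1385)
```

View pics/s3c.png

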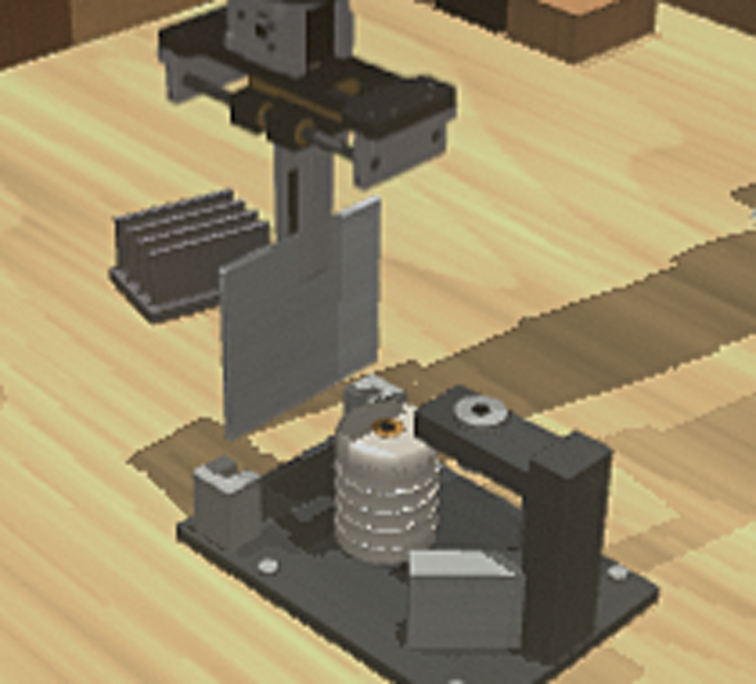

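The plate has come straight out, level, with its bottom above the posts at rows ~430–460. I raise it and carry it to the rack.

{"op": "send_rows", "data": {
  "increments": [
    [-1, -0.03, 0, 0, 0],
    [-1, -0.05, -0.02, -0.01, 0.05],
    [-1, -0.055, -0.05, -0.025, 0.1],
    [-1, -0.055, -0.085, -0.04, 0.15],
    [-1, -0.055, -0.115, -0.055, 0.2]
  ]
}}

```text
time: 4.6
tool_pos: [0.546, -0.1647, 0.2281]
ee_rot: [-0.696, 1.569, -0.847]
wrist_force: [0.3, -0.9, -3.0]
width: 0.0057
```

```bash
python3 -c "
from h import *
s=snap('wrist','w4');delta([.472,-.31,.22],78.2)"
```

```text
t 4.65 tcp [ 0.5431 -0.1708  0.2275] jawdir 80.81 F [-1.6665 -3.0696 -3.1181] w 0.0058 q6 -1.8115070181316522
shift tool [ 0.0086 -0.1487 -0.0479]
roll about tool x: 0.0456 rad (alt -3.0960)
```

View pics/w4.png

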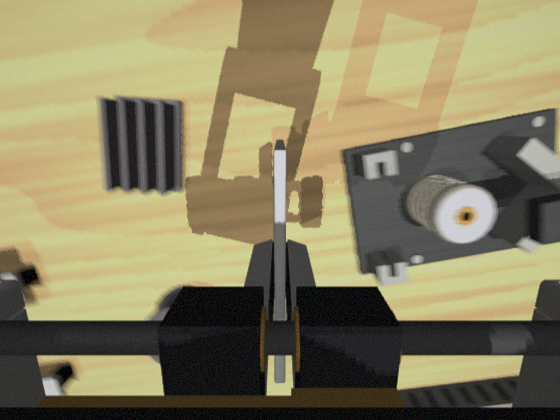

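The wrist view shows the plate held on the centreline at x≈280, the rack at (100–183,97–193), and the free posts at (380,165) and (390,270). I'll go closer and re-measure the rack.

{"op": "send_rows", "data": {
  "increments": [
    [-1, 0, -0.03, -0.01, 0.02],
    [-1, 0, -0.06, -0.02, 0.045],
    [-1, 0, -0.085, -0.03, 0.045],
    [-1, 0, -0.085, -0.03, 0.045],
    [-1, 0, -0.085, -0.03, 0.045]
  ]
}}

```text
time: 5.07
tool_pos: [0.5033, -0.2436, 0.2269]
ee_rot: [2.307, 1.569, 2.11]
wrist_force: [0.2, 1.3, -2.5]
width: 0.0056
```

```bash
python3 -c "
from h import *
s=snap('wrist','w5');delta([.472,-.31,.22],78.2);crop(s,100,60,300,210,4,'w5a')"
```

```text
t 5.12 tcp [ 0.5039 -0.2426  0.227 ] jawdir 78.79 F [-0.0297 -0.1191 -2.4732] w 0.006 q6 -1.925741119207305
shift tool [ 0.0069 -0.0723 -0.0182]
roll about tool x: 0.0103 rad (alt -3.1313)
```

View pics/w5.png

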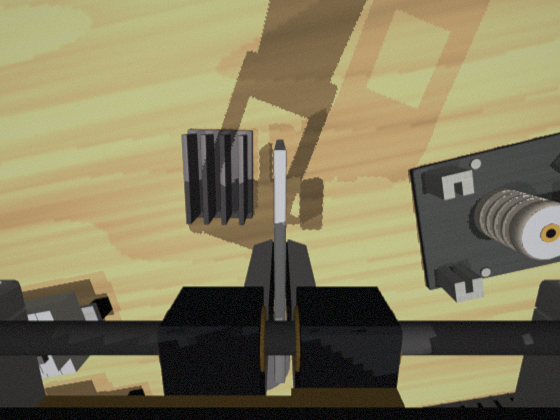

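View pics/w5a.png

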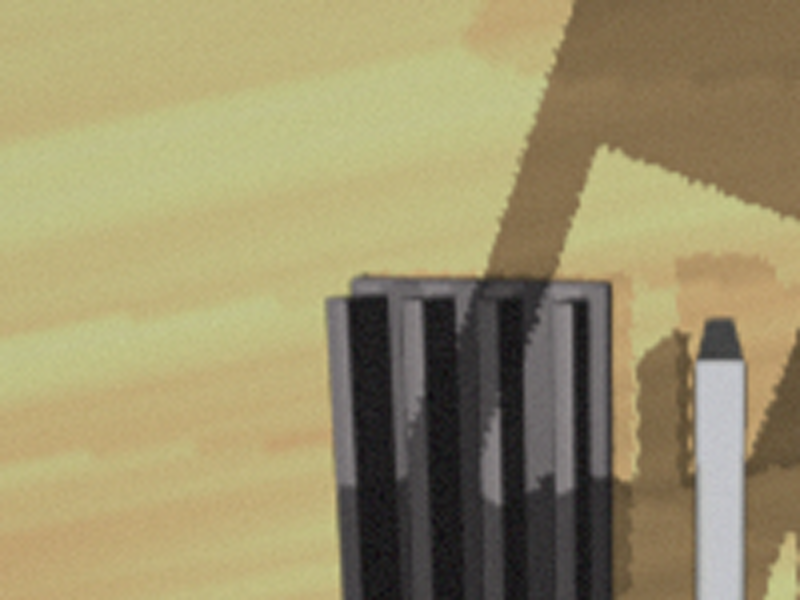

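```bash
python3 -c "
from h import *
s=load('w5');crop(s,175,120,265,240,5,'w5b')"
```

```text
(no output)
```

View pics/w5b.png

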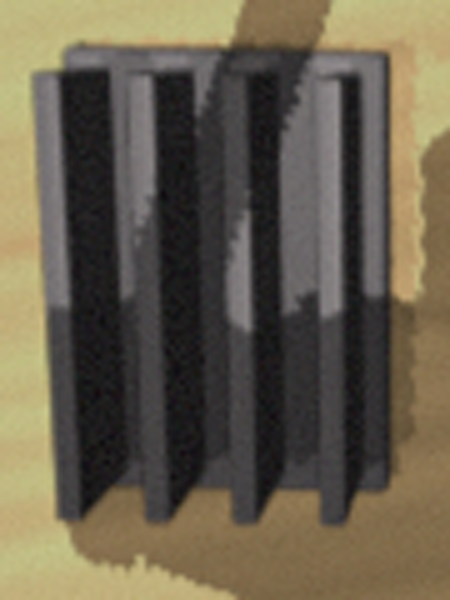

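```bash
python3 - <<'E'
from h import *
s=load('w5')
P=lambda x,y,z=.057: ray(s,((x+.5)/5-.5+175,(y+.5)/5-.5+120),z)
T=[P(47,72),P(143,72),P(238,72),P(332,74)];B=[P(70,521),P(158,521),P(245,521),P(333,521)]
for t,b in zip(T,B): print((t+b)/2,np.linalg.norm(t-b),np.degrees(np.arctan2(*(b-t)[[1,0]])))
c=np.mean(T+B,0);print(c)
a=ray(s,((719+.5)/4-.5+100,(360+.5)/4-.5+60),.159);print("plate near end",a)
delta([c[0],c[1],.22],78.2)
E
```

```text
[ 0.4653 -0.34    0.057 ] 0.09919364296752226 -12.615344245052873
[ 0.4692 -0.3202  0.057 ] 0.09920669966954922 -12.791116683046502
[ 0.4731 -0.3007  0.057 ] 0.09922109274086857 -12.975971171893049
[ 0.4772 -0.2812  0.057 ] 0.09881173936897204 -12.907247557120256
[ 0.4712 -0.3105  0.057 ]
plate near end [ 0.4457 -0.2322  0.159 ]
t 5.12 tcp [ 0.5039 -0.2426  0.227 ] jawdir 78.79 F [-0.0297 -0.1191 -2.4732] w 0.006 q6 -1.925741119207305
shift tool [ 0.0069 -0.073  -0.0188]
roll about tool x: 0.0103 rad (alt -3.1313)
```

{"op": "send_rows", "data": {
  "increments": [
    [-1, 0, -0.025, -0.008, 0.02],
    [-1, 0.01, -0.05, -0.014, 0.02],
    [-1, 0.01, -0.073, -0.018, 0.02],
    [-1, 0.03, -0.073, -0.018, 0.02],
    [-1, 0.03, -0.073, -0.018, 0.02]
  ]
}}

```text
time: 5.53
tool_pos: [0.4713, -0.3095, 0.1936]
ee_rot: [2.557, 1.564, 2.342]
wrist_force: [-0.1, 0.9, -3.3]
width: 0.0059
```

```bash
python3 -c "
from h import *
s=snap('wrist','w6');delta([.472,-.3105,.102],77.7);crop(s,220,120,340,300,3.3,'w6a')
s=snap('scene','s6');crop(s,180,60,320,230,3.5,'s6c')"
```

```text
t 5.58 tcp [ 0.4717 -0.3091  0.1949] jawdir 77.75 F [-0.2892  0.9978 -2.6891] w 0.0058 q6 -2.0380665601844306
shift tool [ 0.0929 -0.0017  0.001 ]
roll about tool x: 0.0009 rad (alt -3.1407)
```

View pics/w6.png

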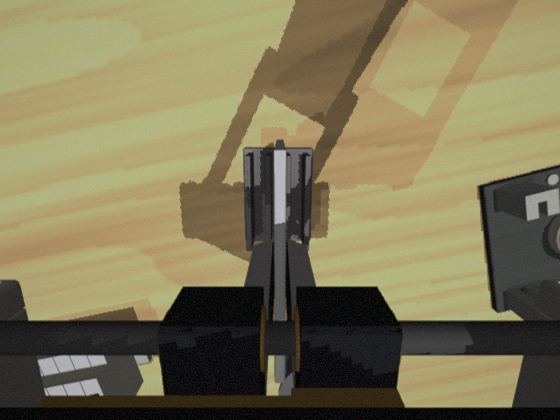

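View pics/s6c.png

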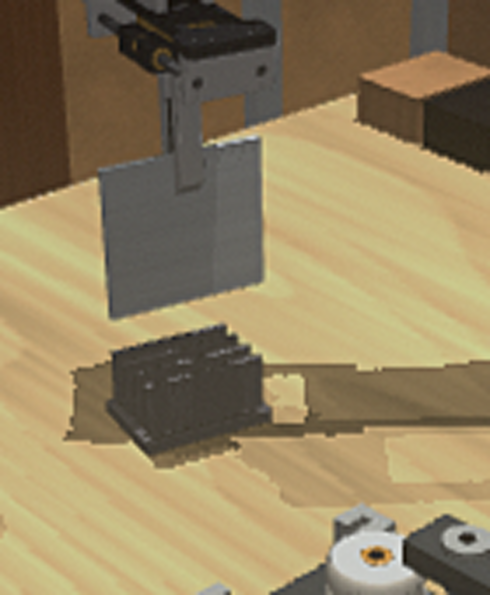

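The rack's edges are at columns 245 and 312, centred at 278.5, and the plate is at 280, so it is over the middle slot. The scene view confirms it is parallel to the fins. I descend.

{"op": "send_rows", "data": {
  "increments": [
    [-1, 0.02, -0.001, 0, 0],
    [-1, 0.035, -0.001, 0.0, 0],
    [-1, 0.05, -0.001, 0.0, 0],
    [-1, 0.06, -0.001, 0.0, 0],
    [-1, 0.06, -0.001, 0.0, 0]
  ]
}}

```text
time: 6.05
tool_pos: [0.4718, -0.31, 0.1355]
ee_rot: [2.573, 1.567, 2.36]
wrist_force: [0.0, -0.1, -3.1]
width: 0.0059
```

```bash
python3 -c "
from h import *
delta([.472,-.3105,.102],77.7)
s=snap('scene','s7');crop(s,180,100,320,240,4,'s7c');s=snap('wrist','w7');crop(s,220,120,340,300,3.3,'w7a')"
```

```text
t 6.05 tcp [ 0.4718 -0.31    0.1355] jawdir 77.8 F [ 0.0182 -0.077  -3.0888] w 0.0059 q6 -2.0399227928920487
shift tool [ 0.0335 -0.0005  0.0005]
roll about tool x: 0.0017 rad (alt -3.1399)
```

View pics/s7c.png

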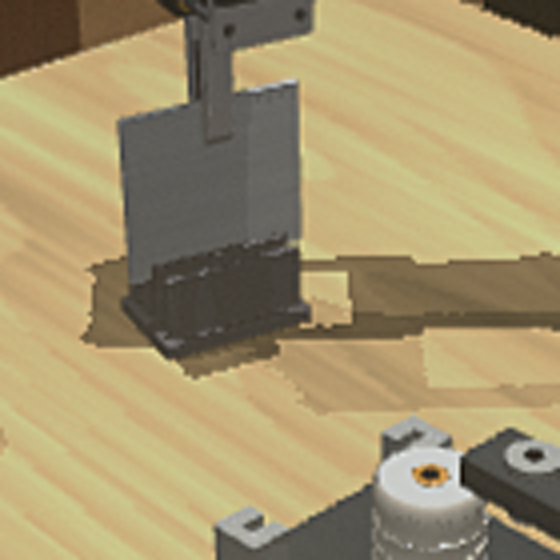

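View pics/w7a.png

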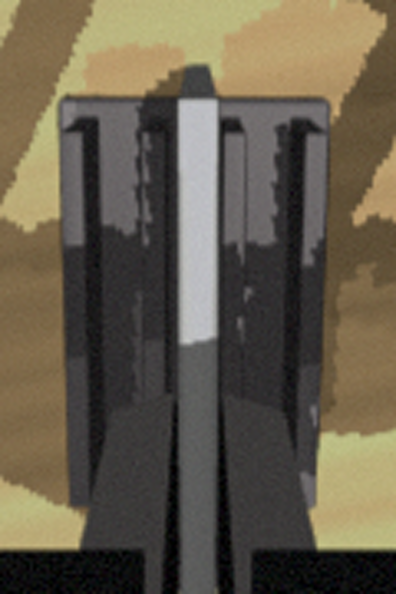

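The plate is at column 198, between the middle fins at ~165 and ~232, and it has entered the slot. I go down the rest of the way.

{"op": "send_rows", "data": {
  "increments": [
    [-1, 0.01, 0, 0, 0],
    [-1, 0.02, 0, 0.0, 0],
    [-1, 0.027, 0, 0.0, 0],
    [-1, 0.03, 0, 0.0, 0],
    [-1, 0.032, 0, 0.0, 0]
  ]
}}

```text
time: 6.57
tool_pos: [0.4715, -0.3115, 0.1042]
ee_rot: [2.614, 1.569, 2.399]
wrist_force: [0.0, 0.2, -2.1]
width: 0.0052
```

```bash
python3 -c "
from h import *
delta([.472,-.3105,.102],77.7)
s=snap('scene','s8');crop(s,180,100,320,240,4,'s8c')"
```

```text
t 6.57 tcp [ 0.4715 -0.3115  0.1042] jawdir 77.69 F [ 0.0037  0.2072 -2.0955] w 0.0052 q6 -2.040108714521322
shift tool [0.0022 0.0011 0.0003]
roll about tool x: -0.0002 rad (alt 3.1414)
```

View pics/s8c.png

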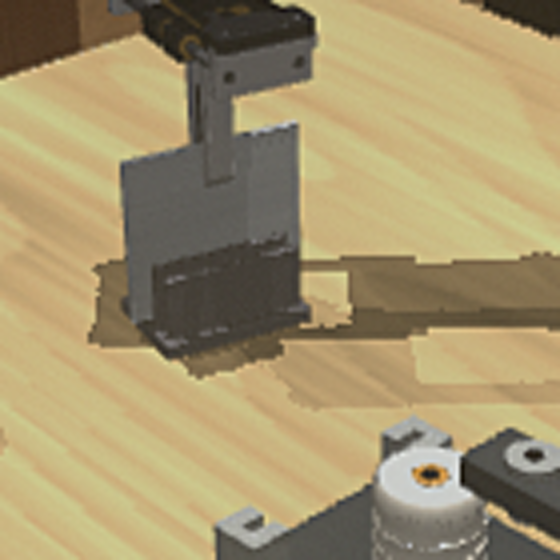

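Nearly on the floor. I press down a few millimetres more, gently.

{"op": "send_rows", "data": {
  "increments": [
    [-1, 0.001, 0, 0, 0],
    [-1, 0.002, 0, 0.0, 0],
    [-1, 0.003, 0, 0.0, 0]
  ]
}}

```text
time: 6.87
tool_pos: [0.4723, -0.3121, 0.1029]
ee_rot: [-0.381, 1.57, -0.596]
wrist_force: [-0.6, -0.4, -1.6]
width: 0.0059
```

{"op": "send_rows", "data": {
  "increments": [
    [-1, 0.002, 0.001, 0, 0],
    [-1, 0.002, 0.001, 0.0, 0]
  ]
}}

```text
time: 7.03
tool_pos: [0.4726, -0.3119, 0.1024]
ee_rot: [-0.894, 1.568, -1.109]
wrist_force: [-1.9, -0.4, 3.9]
width: 0.0058
```

Fz has risen to +3.9 N, so the plate rests on the floor. I release.

{"op": "send_rows", "data": {
  "increments": [
    [-0.8, 0, 0, 0, 0],
    [-0.4, 0, 0, 0, 0],
    [0, 0, 0, 0.0, 0],
    [0, 0, 0, 0, 0],
    [0, 0, 0, 0, 0]
  ]
}}

```text
time: 7.45
tool_pos: [0.4723, -0.3108, 0.1002]
ee_rot: [1.926, 1.57, 1.712]
wrist_force: [-0.3, -0.9, -0.2]
width: 0.0327
```

```bash
python3 -c "
from h import *
delta([.472,-.3105,.2],77.7)
s=snap('scene','s9');crop(s,180,100,320,240,4,'s9c');s=snap('wrist','w9')"
```

```text
t 7.45 tcp [ 0.4723 -0.3108  0.1002] jawdir 77.7 F [-0.2634 -0.8998 -0.2483] w 0.0327 q6 -2.038503082516298
shift tool [-0.0998  0.0002 -0.0004]
roll about tool x: -0.0001 rad (alt 3.1415)
```

View pics/s9c.png

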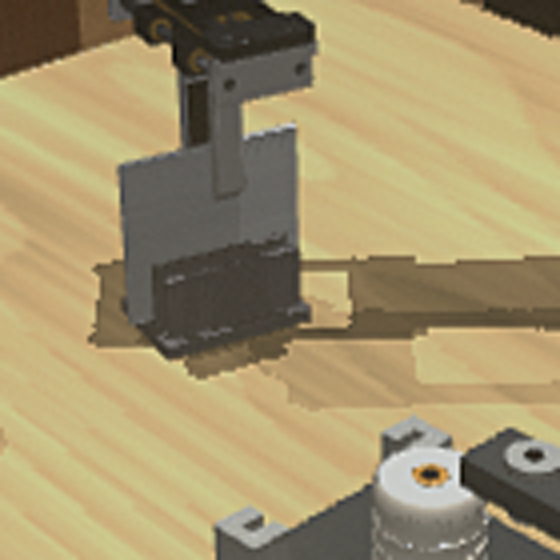

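View pics/w9.png

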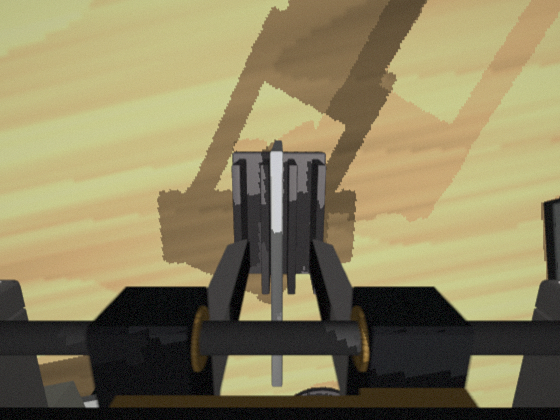

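The plate stands in the middle slot with the fingers clear on both sides: the plate is at column 277 and the fingers at ~235 and ~325. I rise, then check it from above.

{"op": "send_rows", "data": {
  "increments": [
    [0, -0.01, 0, 0, 0],
    [0, -0.03, 0, 0, 0],
    [0, -0.06, 0, 0.0, 0],
    [0, -0.1, 0, 0, 0],
    [0, -0.14, 0, 0, 0]
  ]
}}

```text
time: 7.97
tool_pos: [0.4717, -0.3104, 0.2417]
ee_rot: [2.603, 1.569, 2.388]
wrist_force: [1.2, -0.0, 0.6]
width: 0.0469
```

```bash
python3 -c "
from h import *
s=snap('wrist','w10');delta([.588,-.01,.25],2.7);s=snap('scene','s10');crop(s,180,100,320,240,4,'s10c')"
```

```text
t 8.02 tcp [ 0.4746 -0.3128  0.2528] jawdir 77.69 F [ 0.4768 -2.0415  5.22  ] w 0.0471 q6 -2.0385127400018317
shift tool [0.0011 0.32   0.0462]
roll about tool x: 1.3089 rad (alt -1.8327)
```

View pics/s10c.png

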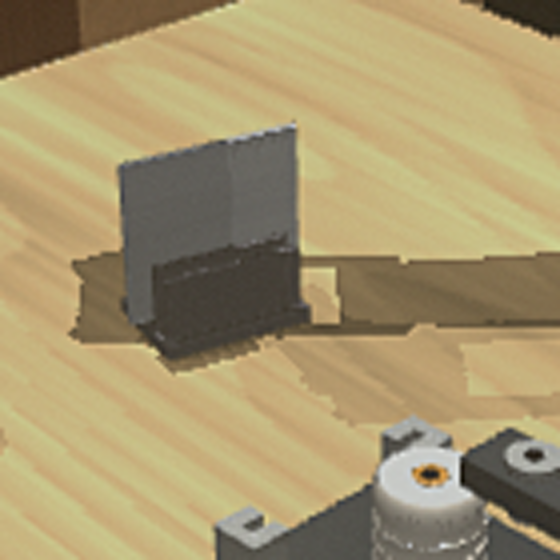

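View pics/w10.png

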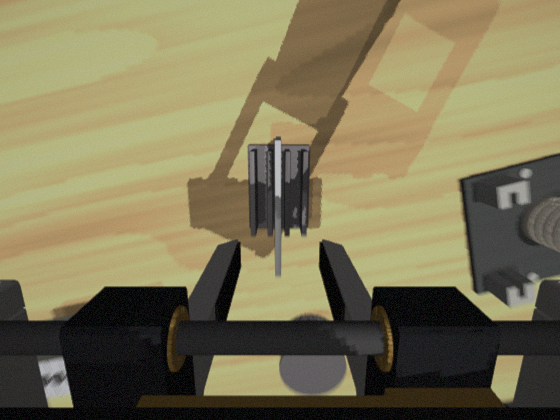

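The plate stands upright in the middle slot: wrist columns ~277, between the fins. I move to the insulator while turning the gripper 75°.

{"op": "send_rows", "data": {
  "increments": [
    [0, 0, 0.04, 0.005, 0.12],
    [0, 0, 0.08, 0.01, 0.24],
    [0, 0, 0.12, 0.015, 0.36],
    [0, 0, 0.16, 0.02, 0.48],
    [0, 0, 0.19, 0.03, 0.6]
  ]
}}

```text
time: 8.48
tool_pos: [0.5409, -0.1317, 0.241]
ee_rot: [1.224, 1.57, 0.425]
wrist_force: [0.9, -0.3, 0.5]
width: 0.0468
```

```bash
python3 -c "
from h import *
s=load('w10');a=ray(s,(277.5,138.5),.132);b=ray(s,(277.8,275),.132);print((a+b)/2,np.linalg.norm(a-b))
delta([.588,-.01,.26],2.7)"
```

```text
[ 0.4711 -0.312   0.132 ] 0.13067335273231218
t 8.48 tcp [ 0.5409 -0.1317  0.241 ] jawdir 44.25 F [ 0.892  -0.3496  0.5214] w 0.0468 q6 -1.113143154590967
shift tool [-0.019   0.1187 -0.0543]
roll about tool x: 0.7252 rad (alt -2.4164)
```

The plate's centre is within 2 mm of the rack's centre. I continue the turn.

{"op": "send_rows", "data": {
  "increments": [
    [0, 0, 0.025, -0.011, 0.12],
    [0, 0, 0.05, -0.022, 0.24],
    [0, -0.01, 0.075, -0.033, 0.36],
    [0, -0.019, 0.1, -0.044, 0.48],
    [0, -0.019, 0.119, -0.054, 0.6]
  ]
}}

```text
time: 8.9
tool_pos: [0.589, -0.0097, 0.2615]
ee_rot: [1.46, 1.567, 0.063]
wrist_force: [0.1, -0.7, 0.1]
width: 0.0473
```

{"op": "send_rows", "data": {
  "increments": [
    [0, 0, 0, 0, 0.1],
    [0, 0, 0, 0, 0.125],
    [0, 0, 0, 0, 0.125],
    [0, 0, 0, 0, 0.125]
  ]
}}

```text
time: 9.23
tool_pos: [0.5877, -0.0122, 0.2593]
ee_rot: [-1.406, 1.57, -2.922]
wrist_force: [-0.6, -0.2, 0.5]
width: 0.0468
```

```bash
python3 -c "
from h import *
s=snap('wrist','w11');delta([.588,-.01,.26],2.7)"
```

```text
t 9.28 tcp [ 0.5877 -0.0124  0.2594] jawdir 3.08 F [ 0.5204 -0.7349  0.2581] w 0.0473 q6 -0.17127350611085415
shift tool [-0.0006  0.0005 -0.0024]
roll about tool x: 0.0066 rad (alt -3.1350)
```

View pics/w11.png

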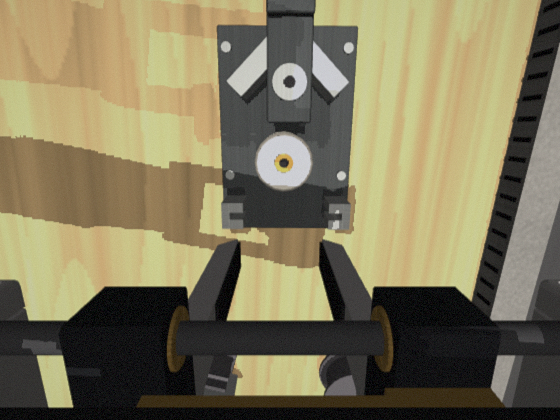

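This is a clear view of the jig: base (218–358,27–227), bush at (289,81), insulator at (284,162), V arms at (247,68) and (330,68). I'll measure it accurately.

```bash
python3 -c "
from h import *
s=load('w11');crop(s,210,0,365,120,5,'w11a');crop(s,210,115,365,235,5,'w11b')"
```

```text
(no output)
```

View pics/w11a.png

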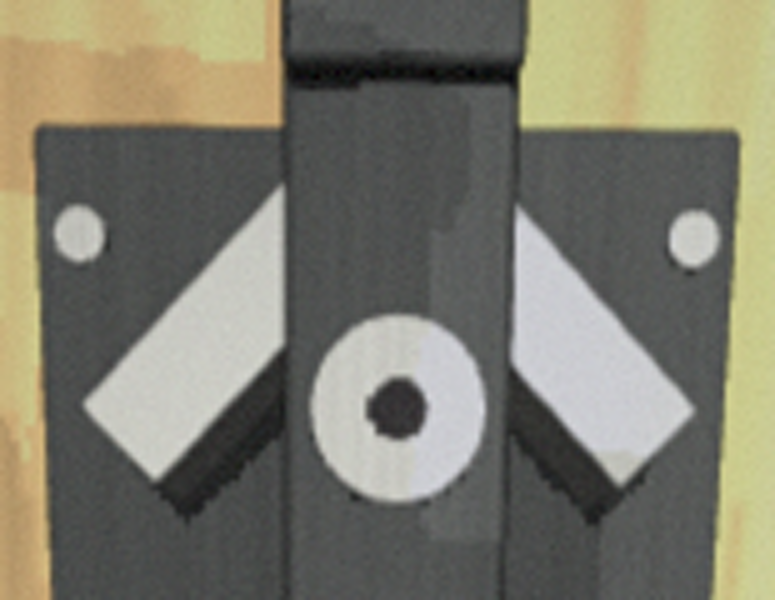

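View pics/w11b.png

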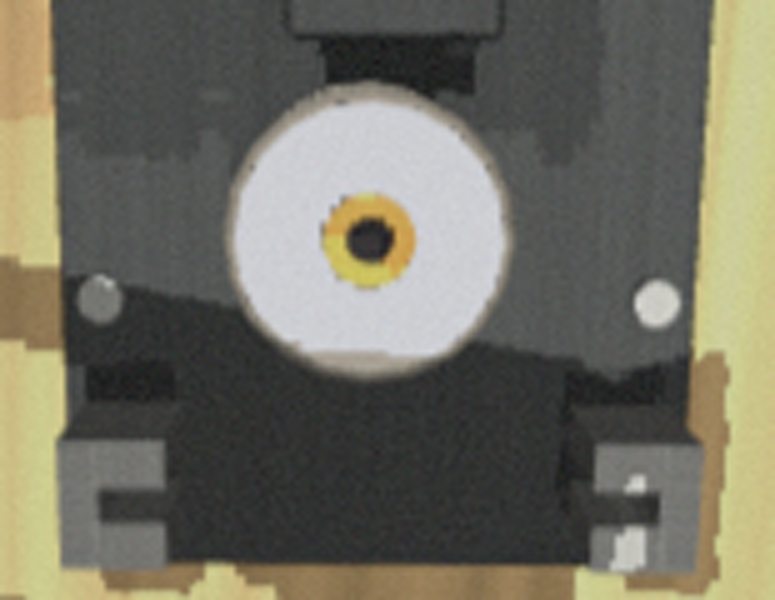

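```bash
cat > m2.py <<'E'
from h import *
s=load('w11')
def P(x,y,z,b=0): return ray(s,((x+.5)/5-.5+210,(y+.5)/5-.5+115*b),z)[:2]
prs={"Vin":(P(154,483,.067),P(614,486,.067)),"Vout":(P(84,403,.067),P(696,410,.067)),"screwT":(P(79,234,.013),P(694,239,.013)),"screwB":(P(100,299,.013,1),P(657,304,.013,1)),"corner":(P(37,128,.012),P(740,133,.012)),"arm":(P(290,37,.137,1),P(503,37,.137,1)),"post":(P(166,440,.057,1),P(595,443,.057,1)),"slot":(P(99,505,.057,1),P(658,509,.057,1))}
for k,(l,r) in prs.items(): print(k,(l+r)/2,np.linalg.norm(l-r),"dir",np.degrees(np.arctan2(*(r-l)[::-1])))
i=P(370,240,.092,1);print("ins",i)
mids=np.array([(l+r)/2 for l,r in prs.values()]);L={"Vin":-.006,"corner":.08,"arm":-.034,"slot":-.145}
# axis from mids line fit
c=mids.mean(0);u=np.linalg.svd(mids-c)[2][0];u*=np.sign(u[1]);print("axis yaw",np.degrees(np.arctan2(u[1],u[0])))
print("residual lateral mm",1000*(mids-c)@np.array([-u[1],u[0]]))
os=[]
for k,x in L.items():
    m=sum(prs[k])/2;o=m-x*u;os.append(o);print(k,"origin",o)
o=np.mean(os,0);v=np.array([-u[1],u[0]]);print("origin",o,"ins in jig",(i-o)@u,(i-o)@v)
E
python3 m2.py
```

```text
Vin [0.5875 0.0937] 0.10054594659691114 dir 2.779320924729274
Vout [0.5878 0.1096] 0.13222046150114158 dir 2.5169494087400563
screwT [0.5854 0.1548] 0.1484626572957239 dir 2.6976027281620434
screwB [ 0.5927 -0.0003] 0.14828299043416304 dir 2.634142453032529
corner [0.5845 0.178 ] 0.16751793648582197 dir 2.752091522827988
arm [0.59   0.0661] 0.03849763831054522 dir 3.138218150673219
post [ 0.5941 -0.0281] 0.10471875583718335 dir 2.7461843988906467
slot [ 0.5946 -0.0447] 0.13793639695595292 dir 2.7354733112474037
ins [0.5881 0.0245]
axis yaw 92.67388614883093
residual lateral mm [ 0.8464 -0.2496  0.0261 -0.018  -0.1445 -0.4366 -0.149   0.1253]
Vin origin [0.5872 0.0997]
corner origin [0.5882 0.0981]
arm origin [0.5884 0.1001]
slot origin [0.5879 0.1002]
origin [0.5879 0.0995] ins in jig -0.07493792197531257 0.0032965668754075007
```

The fit is consistent: jig origin (0.588,0.0995), yaw 92.7°, with lateral residuals under 1 mm. The insulator is at jig (-75,+3.3) mm.

My plan is to use fingers open 47 mm so they straddle the 40 mm arm. They will push the insulator from the front with the TCP at z≈0.05, which keeps the gripper body above the arm top at 0.137.

```bash
cat >> h.py <<'E'
O=np.array([.5879,.0995]);U=np.array([-.0467,.9989]);V=np.array([-.9989,-.0467])
def J(x,y,z): return np.r_[O+x*U+y*V,z]
def jig():
    from bench import robot
    o=robot.get_obs();d=o["tool_pos"][:2]-O;F=o["wrist_force"]
    print("tcp in jig mm",1000*np.array([d@U,d@V,o["tool_pos"][2]]),"F jig",F[:2]@U,F[:2]@V,F[2],"t",o["time"],"w",o["width"])
E
python3 -c "
from h import *
delta(J(-.113,0,.05),2.67);jig()"
```

```text
t 9.28 tcp [ 0.5877 -0.0124  0.2594] jawdir 3.08 F [ 0.5204 -0.7349  0.2581] w 0.0473 q6 -0.17127350611085415
shift tool [0.2094 0.0055 0.0012]
roll about tool x: 0.0071 rad (alt -3.1345)
tcp in jig mm [-111.7885    5.4686  259.3532] F jig -0.7584017315269392 -0.48545991803203736 0.2581253762257606 t 9.2833 w 0.04727577030183594
```

{"op": "send_rows", "data": {
  "increments": [
    [0, 0.02, 0.0055, 0.004, 0.007],
    [0, 0.05, 0.0055, 0.004, 0.007],
    [0, 0.08, 0.0055, 0.004, 0.007],
    [0, 0.11, 0.0055, 0.004, 0.007],
    [0, 0.11, 0.0055, 0.004, 0.007]
  ]
}}

```text
time: 9.7
tool_pos: [0.589, -0.0158, 0.1416]
ee_rot: [-1.737, 1.557, 3.021]
wrist_force: [-1.1, 0.4, -1.2]
width: 0.0472
```

```bash
python3 -c "
from h import *
jig();s=snap('wrist','w12');delta(J(-.117,0,.05),2.67);s=snap('scene','s12');crop(s,200,100,400,310,3.2,'s12c')"
```

```text
tcp in jig mm [-115.2504    4.2552  141.5922] F jig 0.4806759647087691 1.1024478467122738 -1.2110756878260198 t 9.7 w 0.04724346619772264
t 9.75 tcp [ 0.5908 -0.0159  0.1453] jawdir 2.62 F [0.1552 1.0437 0.264 ] w 0.047 q6 -0.16861871691121974
shift tool [0.0953 0.0034 0.0018]
roll about tool x: -0.0008 rad (alt 3.1408)
```

View pics/w12.png

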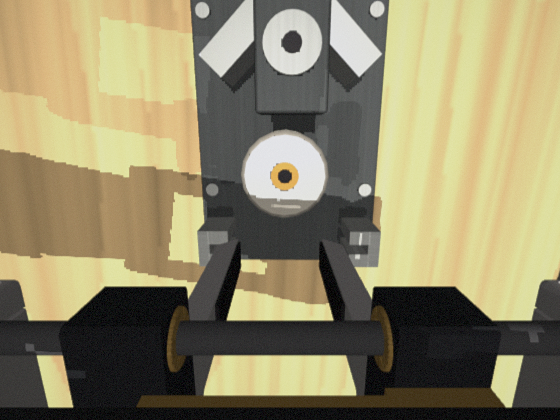

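View pics/s12c.png

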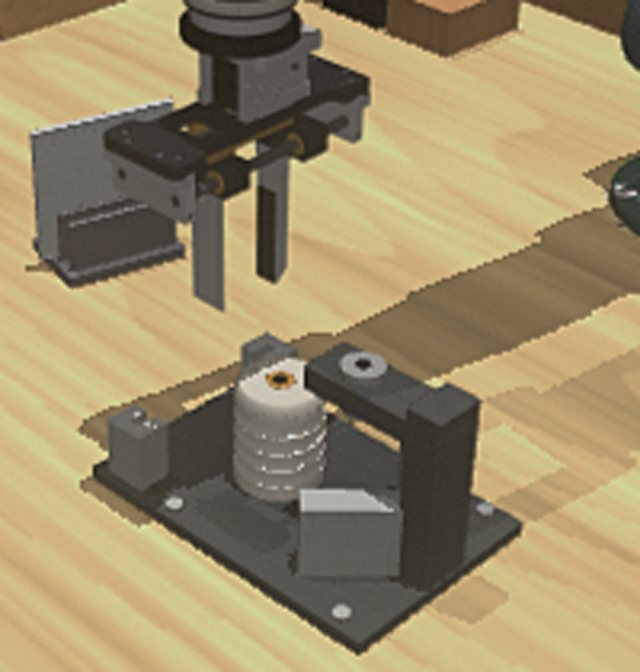

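The fingers are clear in front of the insulator and between the posts. I lower to z≈0.05 in two stages.

{"op": "send_rows", "data": {
  "increments": [
    [0, 0.02, 0.0025, 0.002, 0],
    [0, 0.04, 0.0025, 0.002, 0],
    [0, 0.055, 0.0025, 0.002, 0],
    [0, 0.06, 0.0025, 0.002, 0],
    [0, 0.06, 0.0025, 0.002, 0]
  ]
}}

```text
time: 10.22
tool_pos: [0.5967, -0.0176, 0.0906]
ee_rot: [1.471, 1.57, -0.054]
wrist_force: [-0.3, 0.3, 0.7]
width: 0.047
```

```bash
python3 -c "
from h import *
jig();delta(J(-.117,0,.05),2.67)"
```

```text
tcp in jig mm [-117.3831   -3.3579   90.557 ] F jig 0.3284803317898287 0.3331032381346519 0.70209494163479 t 10.2167 w 0.04703149179943288
t 10.22 tcp [ 0.5967 -0.0176  0.0906] jawdir 2.64 F [-0.3481  0.3126  0.7021] w 0.047 q6 -0.17056170150252922
shift tool [ 0.0406 -0.0034 -0.0004]
roll about tool x: -0.0005 rad (alt 3.1411)
```

{"op": "send_rows", "data": {
  "increments": [
    [0, 0.015, -0.003, 0, 0],
    [0, 0.03, -0.003, 0, 0],
    [0, 0.038, -0.003, 0, 0],
    [0, 0.04, -0.003, 0, 0],
    [0, 0.04, -0.003, 0, 0]
  ]
}}

```text
time: 10.63
tool_pos: [0.5938, -0.0175, 0.0504]
ee_rot: [1.511, 1.57, -0.013]
wrist_force: [-0.3, 0.5, -1.0]
width: 0.0471
```

```bash
python3 -c "
from h import *
jig();s=snap('wrist','w13');s=snap('scene','s13');crop(s,200,100,400,310,3.2,'s13c');jig()"
```

```text
tcp in jig mm [-117.1736   -0.3844   50.3821] F jig 0.5525993102832139 0.2561525711105613 -1.0314828467553434 t 10.6333 w 0.047112097542942176
tcp in jig mm [-117.2613   -0.8983   51.102 ] F jig 0.12470715191804534 0.2274057201090962 0.4025811799599075 t 10.7333 w 0.046949183704718477
```

View pics/w13.png

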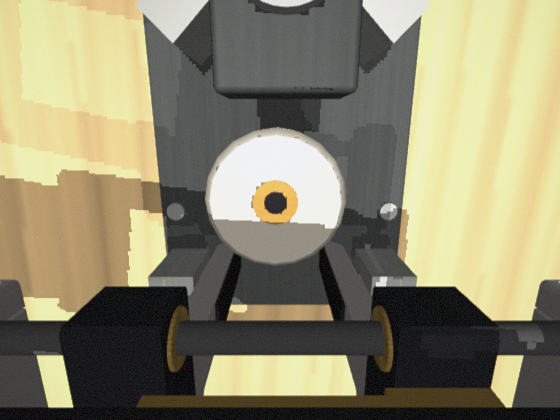

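View pics/s13c.png

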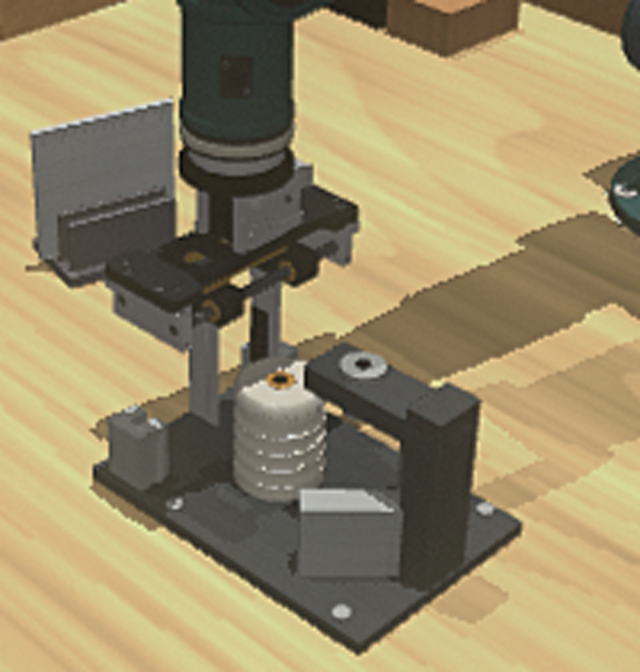

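The fingers are in front of the insulator, which is at (275,196), and the arm's front edge spans (213–362,~93). Before pushing, I'll check the tool's lateral offset against the arm and screws in this view.

```bash
python3 - <<'E'
from h import *
s=load('w13')
crop(s,140,0,430,300,2.7,'w13a')
for n,l,r,z in [("screws",(176,212),(389,211),.013),("arm",(213,90),(361,90),.137)]:
    a,b=ray(s,l,z)[:2],ray(s,r,z)[:2];m=(a+b)/2;print(n,np.linalg.norm(a-b),(m-O)@U,(m-O)@V)
i=ray(s,(275.5,201.5),.092)[:2];print("ins",(i-O)@U,(i-O)@V)
T=s["world_from_camera"];c=T[:3,3][:2]-O;print("cam in jig",c@U,c@V,T[2,3],"cam x axis deg",np.degrees(np.arctan2(T[1,0],T[0,0])))
E
```

```text
screws 0.14831482559373685 -0.10014381123705081 -0.0008094174022155976
arm 0.0397591711439688 -0.033219150288760865 -0.0007778802958198951
ins -0.07450210227863606 0.0029968549009106397
cam in jig -0.04255066851859179 0.001239311429171105 0.22849843081073032 cam x axis deg 2.6665993688805374
```

View pics/w13a.png

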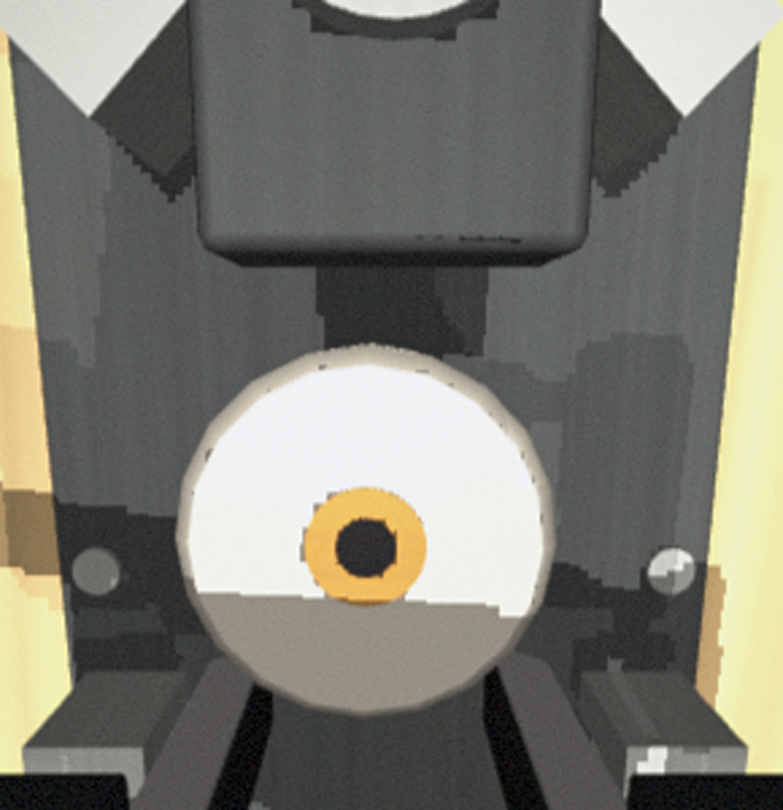

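Measured directly in the image, the finger mid-plane is at column ~280.3, the screw midpoint at 282.5 and the arm midpoint at 287.2. The tool is therefore ~1.5–1.9 mm off the jig axis, so I shift tool y by +1.5 mm and advance to near contact.

{"op": "send_rows", "data": {
  "increments": [
    [0, 0, 0.0015, -0.002, 0],
    [0, 0, 0.0015, -0.005, 0],
    [0, 0, 0.0015, -0.008, 0],
    [0, 0, 0.0015, -0.01, 0],
    [0, 0, 0.0015, -0.01, 0]
  ]
}}

```text
time: 11.15
tool_pos: [0.5942, -0.0076, 0.05]
ee_rot: [0.084, 1.57, -1.44]
wrist_force: [-1.0, -1.7, 1.9]
width: 0.0471
```

```bash
python3 -c "
from h import *
jig();s=snap('wrist','w14');delta(J(-.117,0,.05),2.67);crop(s,140,0,430,300,2.7,'w14a')"
```

```text
tcp in jig mm [-107.2396   -1.3152   49.9987] F jig -1.637147250307749 1.1083389135513904 1.8625214748845988 t 11.15 w 0.04708424862293055
t 11.2 tcp [ 0.5942 -0.0076  0.0499] jawdir 2.67 F [-1.3792 -2.7202  1.5698] w 0.0472 q6 -0.15404539119302627
shift tool [-0.0001 -0.0013  0.0098]
roll about tool x: -0.0001 rad (alt 3.1415)
```

View pics/w14a.png

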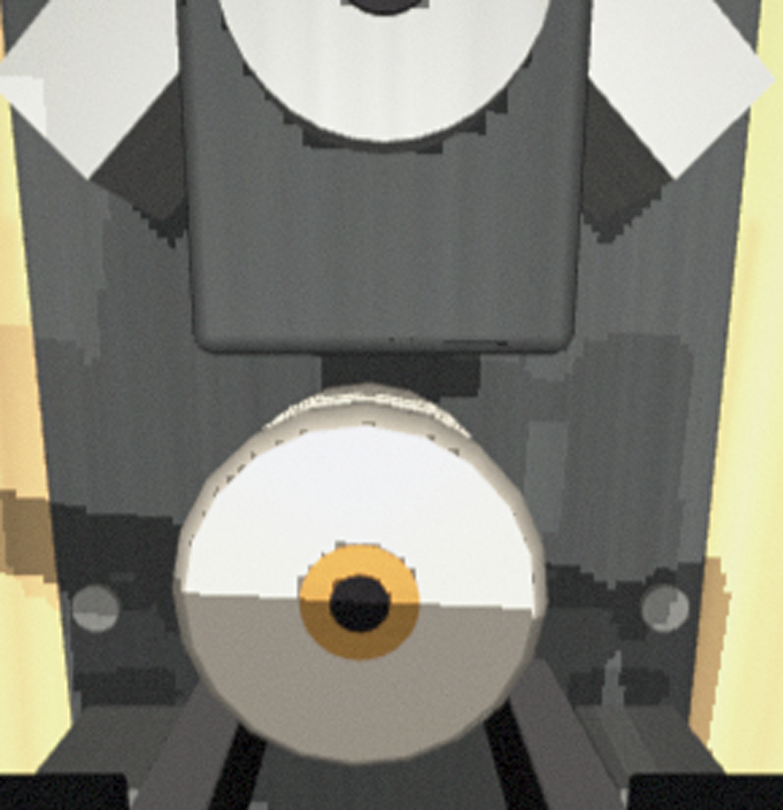

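The arm midpoint is now column 282.6, about 0.6 mm off. The left finger is just touching the insulator, with Fx ≈ -2.7 N. I start the slow push.

{"op": "send_rows", "data": {
  "increments": [
    [0, 0, 0.0005, -0.002, 0],
    [0, 0, 0.0005, -0.004, 0],
    [0, 0, 0.0005, -0.007, 0],
    [0, 0, 0.0005, -0.01, 0],
    [0, 0, 0.0005, -0.013, 0]
  ]
}}

```text
time: 11.62
tool_pos: [0.5941, 0.0056, 0.0496]
ee_rot: [0.378, 1.57, -1.147]
wrist_force: [-1.4, -3.8, 3.2]
width: 0.0467
```

```bash
python3 -c "
from h import *
jig();s=snap('wrist','w15');jig();crop(s,140,0,430,300,2.7,'w15a');s=snap('scene','s15');crop(s,200,100,400,310,3.2,'s15c')"
```

```text
tcp in jig mm [-94.079   -1.8571  49.6079] F jig -3.7354302789982734 1.5441901583571034 3.193863845554598 t 11.6167 w 0.04674798289167497
tcp in jig mm [-93.3116  -2.1381  49.5682] F jig -3.580525868871703 1.9537552128806863 2.5838554540563714 t 11.6667 w 0.04686255950358086
```

View pics/w15a.png

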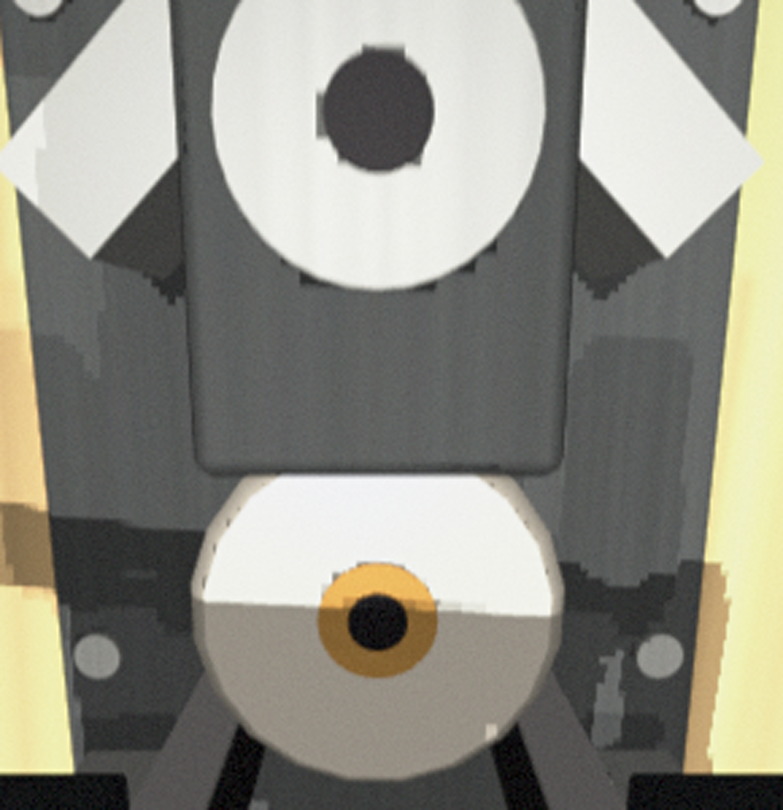

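View pics/s15c.png

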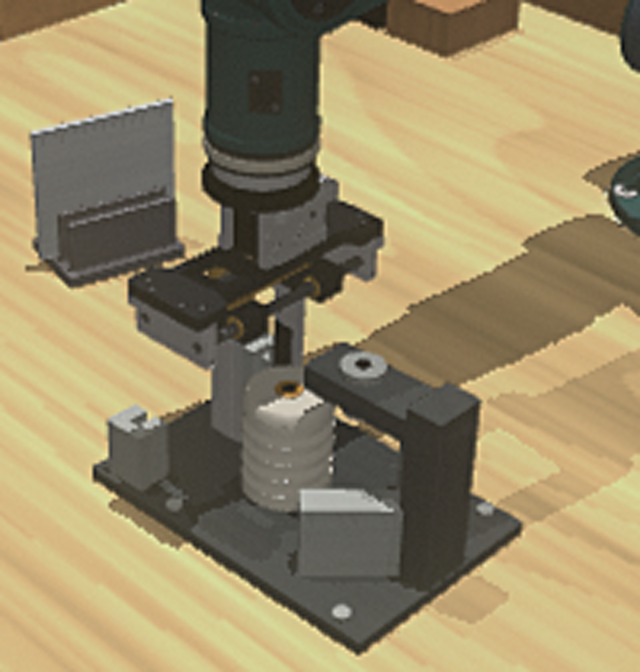

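The insulator (crop column 377), arm (377.5), bush (379) and screws (378.5) all line up, and it stands upright. I push on.

{"op": "send_rows", "data": {
  "increments": [
    [0, 0, 0, -0.004, 0],
    [0, 0, 0, -0.008, 0],
    [0, 0, 0, -0.012, 0],
    [0, 0, 0, -0.016, 0],
    [0, 0, 0, -0.02, 0]
  ]
}}

```text
time: 12.13
tool_pos: [0.5935, 0.026, 0.0496]
ee_rot: [1.584, 1.57, 0.06]
wrist_force: [0.5, -3.6, 2.8]
width: 0.0474
```

```bash
python3 -c "
from h import *
jig();s=snap('wrist','w16');jig();crop(s,140,0,430,300,2.7,'w16a');s=snap('scene','s16');crop(s,200,100,400,310,3.2,'s16c')"
```

```text
tcp in jig mm [-73.6308  -2.149   49.5622] F jig -3.5930630766679887 -0.3516023729097167 2.8017270409971458 t 12.1333 w 0.047396879981492564
tcp in jig mm [-72.6427  -2.0618  49.4947] F jig -2.910761501830034 -0.39748942616403105 2.011311147102604 t 12.1833 w 0.04695099197214386
```

View pics/w16a.png

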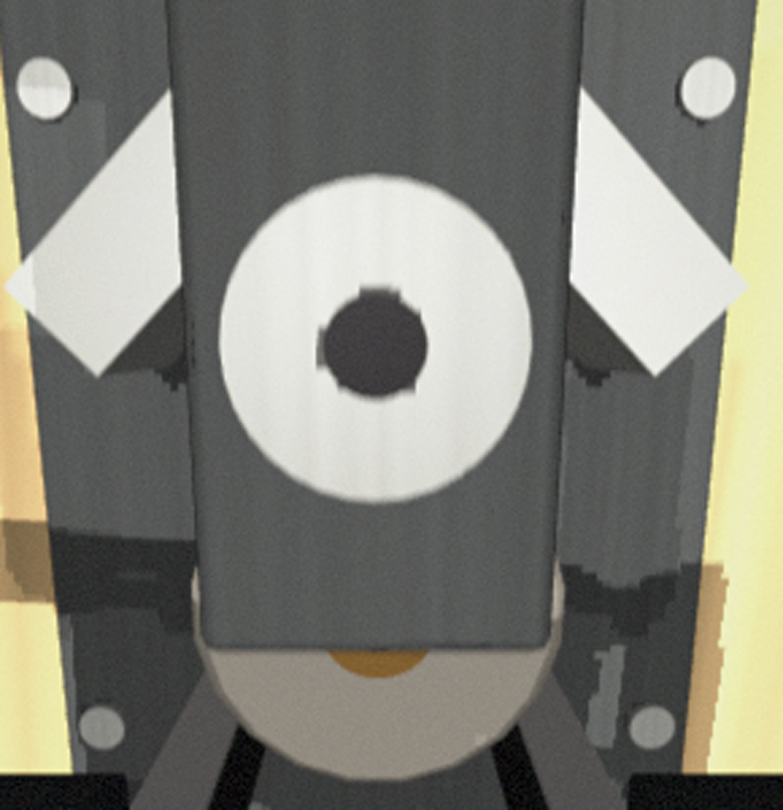

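View pics/s16c.png

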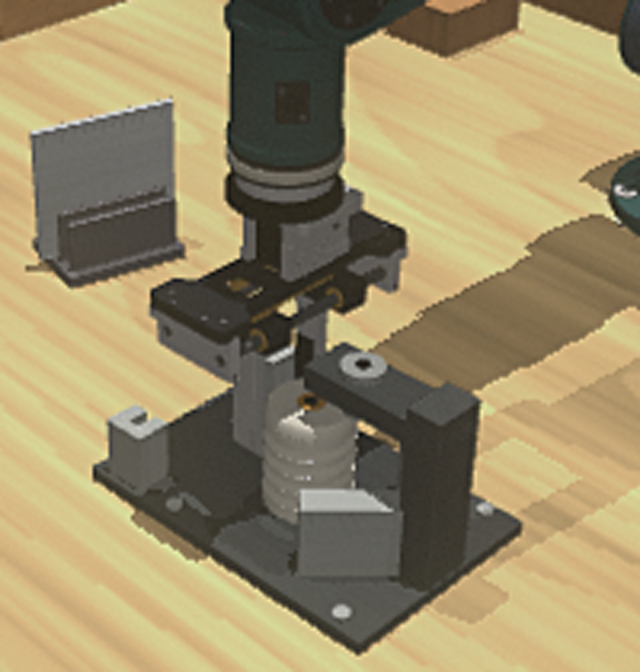

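Still aligned: arm 375, bush 375.5, brass insert 378. I continue, watching the force.

{"op": "send_rows", "data": {
  "increments": [
    [0, 0, -0.0003, -0.004, 0],
    [0, 0, -0.0003, -0.008, 0],
    [0, 0, -0.0003, -0.012, 0],
    [0, 0, -0.0003, -0.016, 0],
    [0, 0, -0.0003, -0.02, 0]
  ]
}}

```text
time: 12.65
tool_pos: [0.5919, 0.0459, 0.0495]
ee_rot: [-0.829, 1.571, -2.354]
wrist_force: [-0.2, -3.8, 2.9]
width: 0.0467
```

```bash
python3 -c "
from h import *
jig();s=snap('wrist','w17');jig();crop(s,140,0,430,300,2.7,'w17a');s=snap('scene','s17');crop(s,200,100,400,310,3.2,'s17c')"
```

```text
tcp in jig mm [-53.7438  -1.4997  49.5268] F jig -3.8303183563774668 0.42381352482797524 2.8506480308732822 t 12.65 w 0.04671877638915393
tcp in jig mm [-52.7645  -1.4875  49.4997] F jig -3.090055954176576 -0.2982998506120822 0.6708190992104939 t 12.7 w 0.04667256342436688
```

View pics/w17a.png

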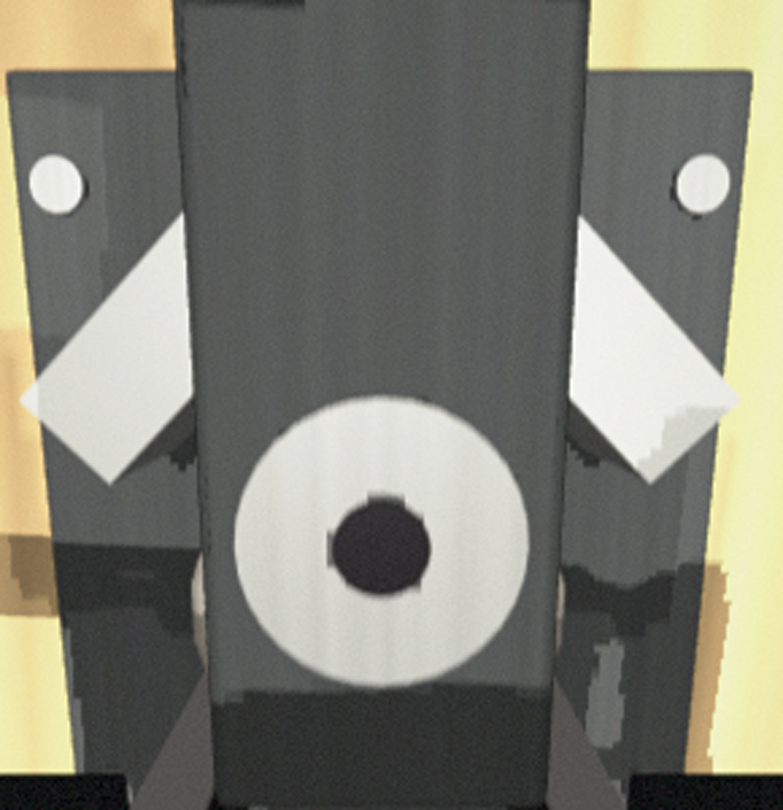

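View pics/s17c.png

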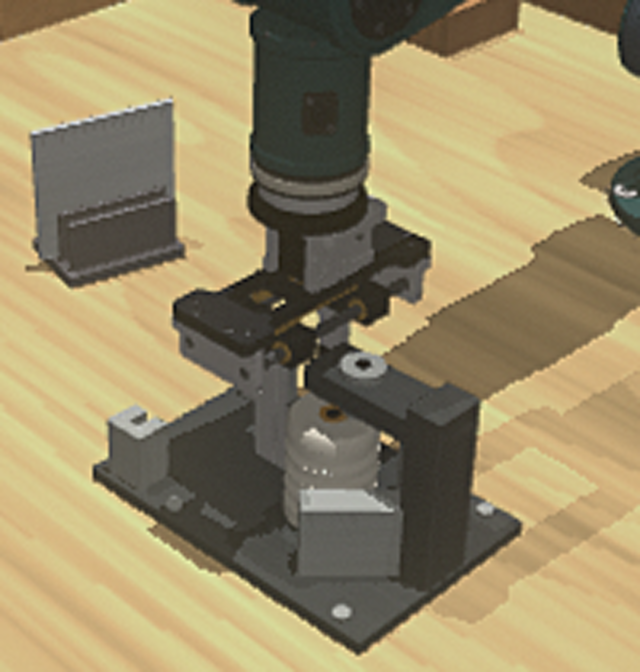

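Symmetric: arm 380, bush 381, fingers ~379. About 22 mm remain. I push 15 mm, then go in finer steps.

{"op": "send_rows", "data": {
  "increments": [
    [0, 0, 0.0002, -0.003, 0],
    [0, 0, 0.0002, -0.006, 0],
    [0, 0, 0.0002, -0.009, 0],
    [0, 0, 0.0002, -0.012, 0],
    [0, 0, 0.0002, -0.015, 0]
  ]
}}

```text
time: 13.17
tool_pos: [0.5915, 0.0608, 0.0495]
ee_rot: [1.26, 1.571, -0.265]
wrist_force: [-0.3, -5.2, 1.8]
width: 0.0472
```

```bash
python3 -c "
from h import *
jig()"
```

```text
tcp in jig mm [-38.8508  -1.8018  49.4997] F jig -5.129872867177348 0.561172764609218 1.7709745850741323 t 13.1667 w 0.047175938923390816
```

{"op": "send_rows", "data": {
  "increments": [
    [0, 0, 0, -0.0015, 0],
    [0, 0, 0, -0.003, 0],
    [0, 0, 0, -0.004, 0]
  ]
}}

```text
time: 13.42
tool_pos: [0.5913, 0.0647, 0.0495]
ee_rot: [0.432, 1.571, -1.092]
wrist_force: [0.6, -4.5, 3.0]
width: 0.0468
```

```bash
python3 -c "
from h import *
jig();s=snap('wrist','w18');jig();crop(s,140,0,430,300,2.7,'w18a')"
```

```text
tcp in jig mm [-34.8976  -1.7791  49.4822] F jig -4.528151506471099 -0.3703439831858822 2.952701395955318 t 13.4167 w 0.046785896130744214
tcp in jig mm [-34.6838  -1.7695  49.4915] F jig -3.717101945850579 -1.0145470041258593 1.5923944942635535 t 13.4667 w 0.04659809311030308
```

View pics/w18a.png

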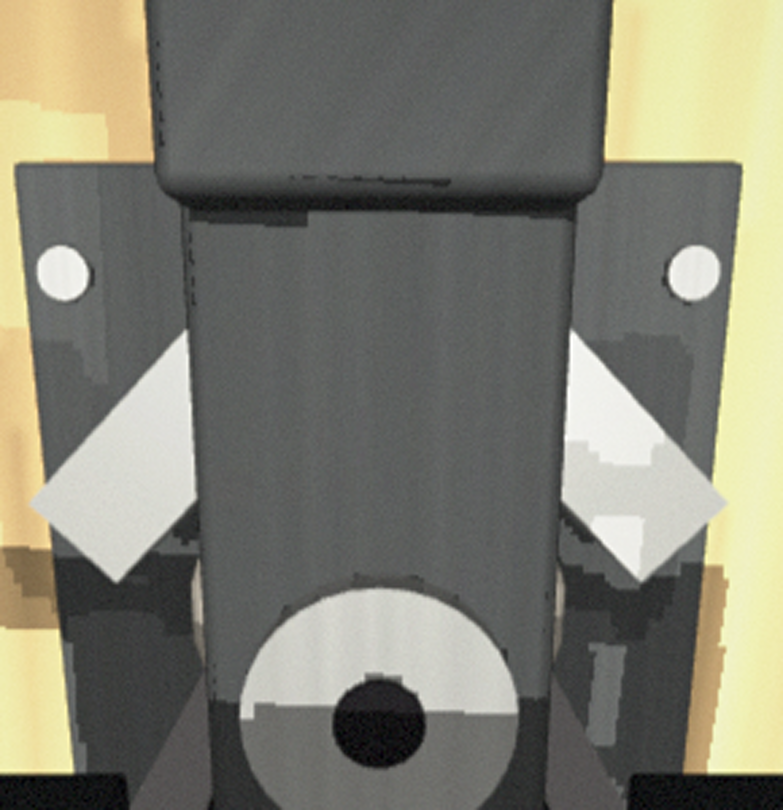

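{"op": "send_rows", "data": {
  "increments": [
    [0, 0, 0, -0.0015, 0],
    [0, 0, 0, -0.003, 0]
  ]
}}

```text
time: 13.63
tool_pos: [0.5912, 0.0675, 0.0495]
ee_rot: [-1.942, 1.571, 2.816]
wrist_force: [0.7, -4.4, 2.6]
width: 0.0466
```

{"op": "send_rows", "data": {
  "increments": [
    [0, 0, 0, -0.001, 0],
    [0, 0, 0, -0.002, 0]
  ]
}}

```text
time: 13.8
tool_pos: [0.5911, 0.0696, 0.0495]
ee_rot: [2.762, 1.571, 1.237]
wrist_force: [0.3, -3.2, 2.1]
width: 0.0468
```

```bash
python3 -c "
from h import *
jig()"
```

```text
tcp in jig mm [-30.0049  -1.7725  49.4784] F jig -3.2153218305691924 -0.12680235846770874 2.118449707280519 t 13.8 w 0.04682366289753617
```

{"op": "send_rows", "data": {
  "increments": [
    [0, 0, 0, -0.001, 0],
    [0, 0, 0, -0.002, 0]
  ]
}}

```text
time: 13.97
tool_pos: [0.5912, 0.0703, 0.0496]
ee_rot: [0.103, 1.568, -1.422]
wrist_force: [1.0, -8.9, 2.8]
width: 0.0469
```

```bash
python3 -c "
from h import *
jig()"
```

```text
tcp in jig mm [-29.3253  -1.9182  49.581 ] F jig -8.88994770213786 -0.5599012305950369 2.7887032619000274 t 13.9667 w 0.046940373184898306
```

The resistance jumped to ~9 N at TCP x≈-29.3 mm, right where I predicted home (-29.7). I press a bit more.

{"op": "send_rows", "data": {
  "increments": [
    [0, 0, 0, -0.001, 0],
    [0, 0, 0, -0.001, 0],
    [0, 0, 0, -0.001, 0]
  ]
}}

```text
time: 14.22
tool_pos: [0.5912, 0.0703, 0.0496]
ee_rot: [0.04, 1.567, -1.485]
wrist_force: [0.2, -8.9, 2.4]
width: 0.0467
```

```bash
python3 -c "
from h import *
jig();s=snap('wrist','w19');crop(s,140,0,430,300,2.7,'w19a');s=snap('scene','s19');crop(s,220,150,370,310,4,'s19c');s=snap('top','t19');crop(s,195,170,315,250,6,'t19c');jig()"
```

```text
tcp in jig mm [-29.3168  -1.9196  49.5741] F jig -8.882480283540872 0.22759166144050416 2.4304806910863443 t 14.2167 w 0.04668765611230519
tcp in jig mm [-29.3202  -1.9165  49.5956] F jig -8.666876850560971 -0.5377185957103351 3.081844373430414 t 14.3667 w 0.0471859178013803
```

View pics/w19a.png

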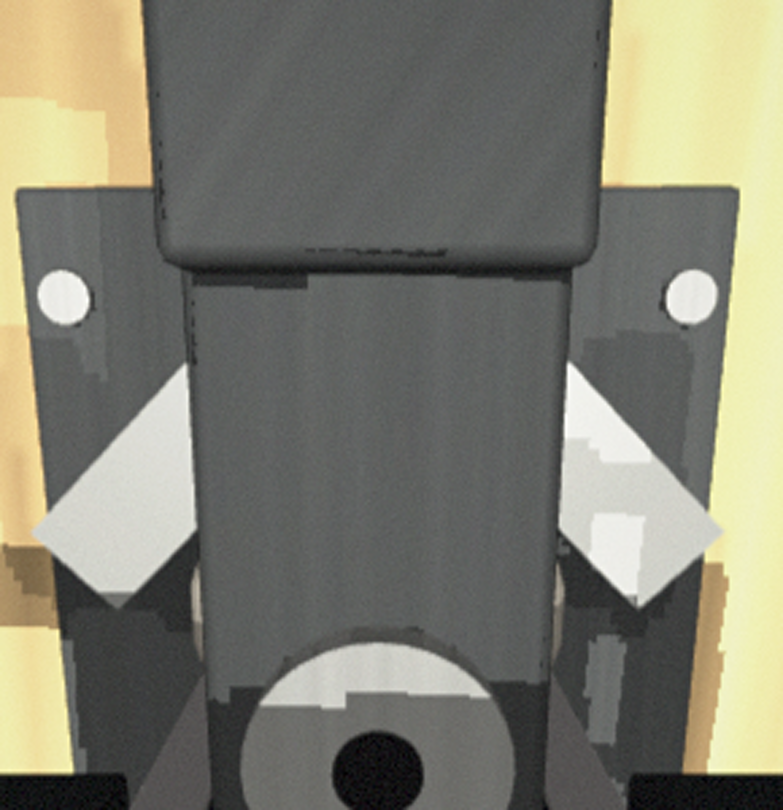

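View pics/s19c.png

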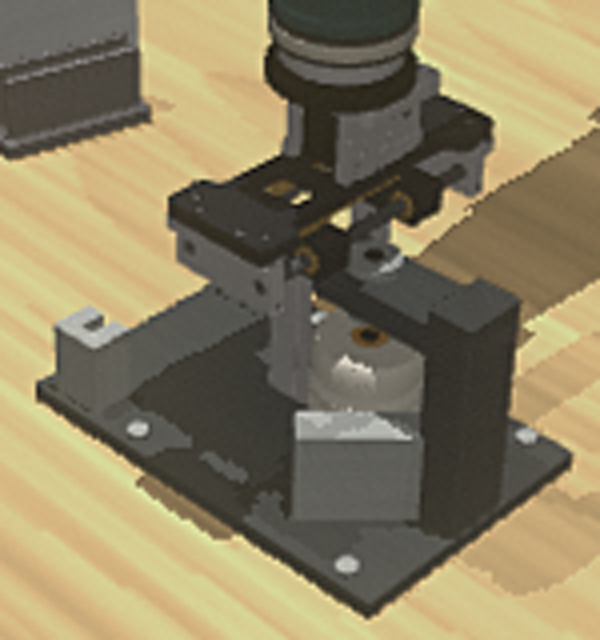

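The scene view shows the insulator upright under the arm, with its brass insert at crop (370,336). I'll triangulate that against the seat.

```bash
python3 - <<'E'
from h import *
s=load('s19');crop(s,285,215,345,265,12,'s19d')
print(proj(s,J(0,0,.092)),ray(s,(312.4,233.9),.092))
p=ray(s,(312.4,233.9),.092)[:2]-O;print(p@U*1e3,p@V*1e3)
# calibrate scene cam on initial insulator + known features
s0=load('s12');crop(s0,255,185,315,235,12,'s12d');print(proj(s0,J(-.075,.0033,.092)))
E
```

```text
[312.6481 233.0952] [0.5903 0.1011 0.092 ]
1.5223399437740979 -2.5078052360738714
[287.8951 217.9666]
```

View pics/s19d.png

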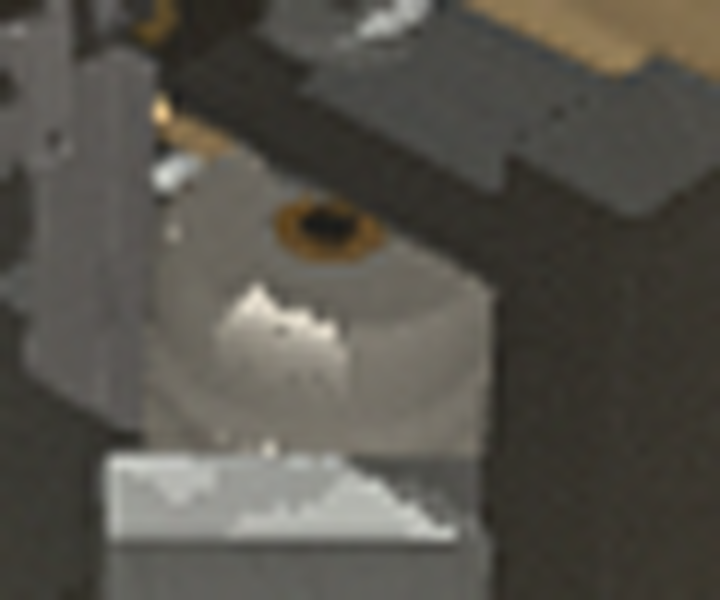

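View pics/s12d.png

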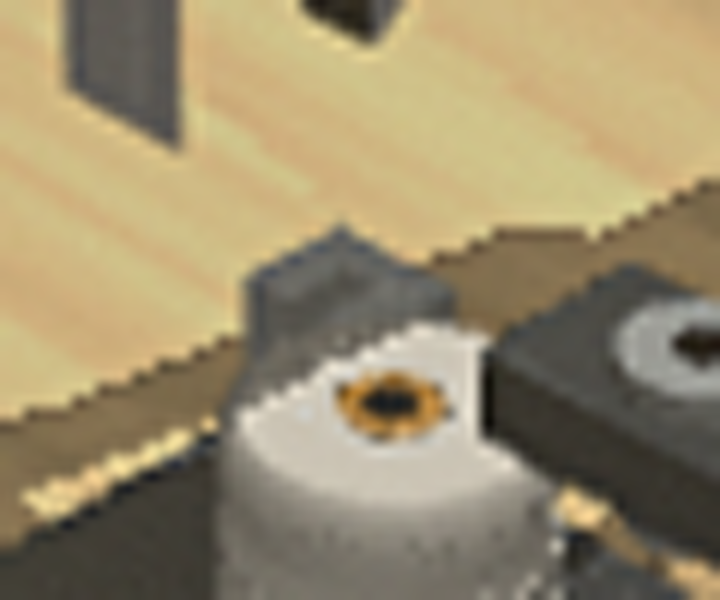

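The insert's offset from the prediction at the seat is (-0.5,0.0) px, against (-0.8,+0.1) px for the start position. That puts it within about 0.7 mm of home. I'll press once more to make sure it's fully seated.

{"op": "send_rows", "data": {
  "increments": [
    [0, 0, 0, -0.002, 0],
    [0, 0, 0, -0.004, 0],
    [0, 0, 0, -0.004, 0]
  ]
}}

```text
time: 14.62
tool_pos: [0.5912, 0.0704, 0.0497]
ee_rot: [-0.003, 1.559, -1.529]
wrist_force: [1.2, -17.5, 3.4]
width: 0.0469
```

```bash
python3 -c "
from h import *
jig()"
```

```text
tcp in jig mm [-29.2376  -1.9214  49.742 ] F jig -17.510983536121497 -0.4094975167253334 3.415096373134796 t 14.6167 w 0.04685928943260861
```

17.5 N with no further motion and no side force, so it's fully home on both faces. I retreat straight back, slowly at first.

{"op": "send_rows", "data": {
  "increments": [
    [0, 0, 0, 0.004, 0],
    [0, 0, 0, 0.009, 0],
    [0, 0, 0, 0.017, 0],
    [0, 0, 0, 0.03, 0],
    [0, 0, 0, 0.045, 0]
  ]
}}

```text
time: 15.03
tool_pos: [0.5924, 0.0321, 0.0489]
ee_rot: [-2.602, 1.569, 2.158]
wrist_force: [0.2, -0.8, 1.1]
width: 0.0472
```

{"op": "send_rows", "data": {
  "increments": [
    [0, 0, 0, 0.015, 0],
    [0, 0, 0, 0.03, 0],
    [0, 0, 0, 0.042, 0],
    [0, 0, 0, 0.045, 0],
    [0, 0, 0, 0.045, 0]
  ]
}}

```text
time: 15.45
tool_pos: [0.5948, -0.0141, 0.0492]
ee_rot: [-2.768, 1.57, 1.989]
wrist_force: [0.3, -0.1, 0.2]
width: 0.0471
```

```bash
python3 -c "
from h import *
jig();s=snap('scene','s20');crop(s,220,150,370,310,4,'s20c');crop(s,285,215,345,265,12,'s20d')"
```

```text
tcp in jig mm [-113.7802   -1.6115   49.2333] F jig -0.15408574800002345 -0.26917913995464704 0.22799714001012428 t 15.45 w 0.0470700037134862
```

View pics/s20d.png

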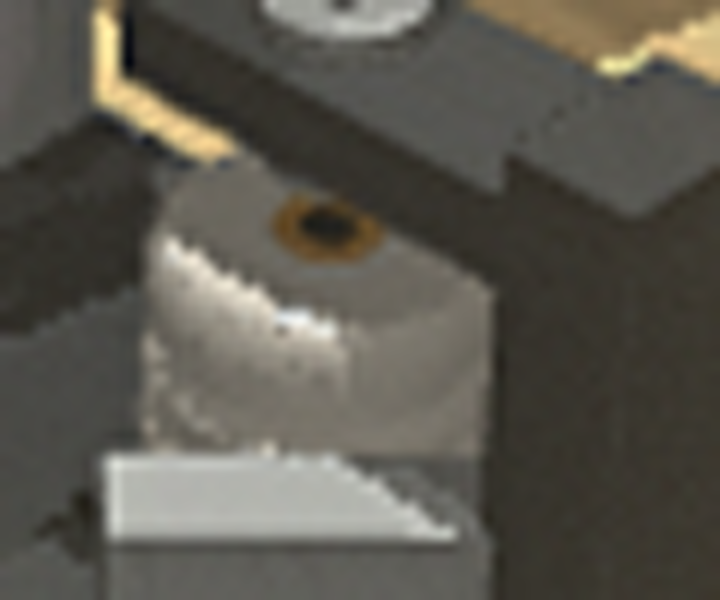

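View pics/s20c.png

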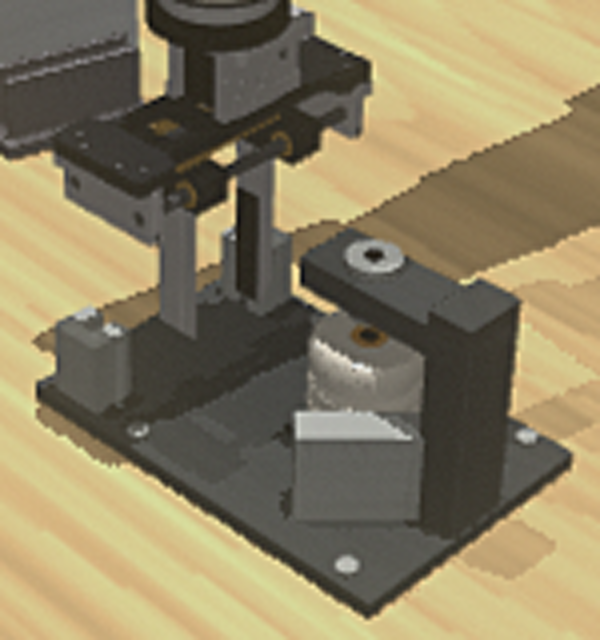

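The insert is at the same pixel (331,222) in the crop, so the insulator didn't move during the retreat. I lift the gripper clear and do a last overall check.

{"op": "send_rows", "data": {
  "increments": [
    [0, -0.02, 0, 0, 0],
    [0, -0.06, 0, 0, 0],
    [0, -0.1, 0, 0, 0],
    [0, -0.13, 0, 0, 0],
    [0, -0.15, 0, 0, 0]
  ]
}}

```text
time: 15.92
tool_pos: [0.5962, -0.0122, 0.2043]
ee_rot: [1.558, 1.565, 0.035]
wrist_force: [0.4, 0.3, -0.1]
width: 0.047
```

{"op": "send_rows", "data": {
  "increments": [
    [0, 0, 0, 0, 0],
    [0, 0, 0, 0, 0],
    [0, 0, 0, 0, 0]
  ]
}}

```text
time: 16.17
tool_pos: [0.5941, -0.0126, 0.1975]
ee_rot: [-1.874, 1.568, 2.886]
wrist_force: [0.1, 0.5, -0.1]
width: 0.0467
```

```bash
python3 -c "
from h import *
jig();s=snap('scene','s21');s=snap('wrist','w21')
a,b=load('s21'),load('scene0')
for n,(x0,y0,x1,y1) in dict(spool=(135,178,180,222),carton=(405,238,490,310),breaker=(340,310,402,372)).items():
    print(n,np.abs(a['image'][y0:y1,x0:x1].astype(int)-b['image'][y0:y1,x0:x1]).mean())"
```

```text
tcp in jig mm [-112.2994   -0.9456  197.4826] F jig 0.5412397851958012 -0.1349024609083098 -0.05400644250624326 t 16.1667 w 0.046699316857023714
spool 8.415151515151516
carton 10.948420479302833
breaker 10.665539368713146
```

View pics/s21.png

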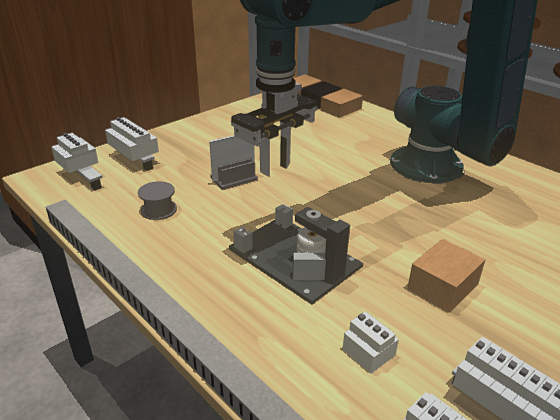

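View pics/w21.png

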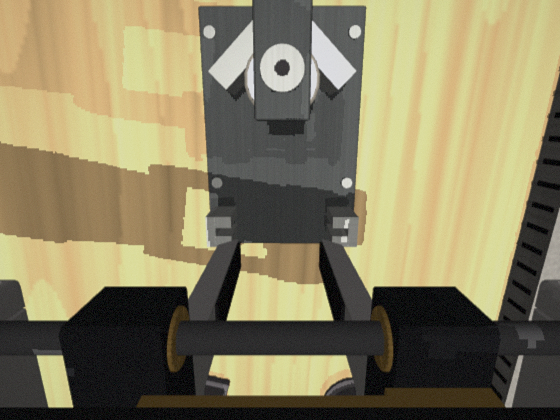

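The plate stands in the rack and the insulator sits in the V. The spool (157,200), carton (447,272) and breaker (370,340) are where they started. As a last measurement, I'll compare the visible left and right rims of the insulator with where they should be when seated.

```bash
python3 -c "
from h import *
s=load('w21');crop(s,195,0,370,130,4.5,'w21a')
f=lambda p:(np.array(p)+.5-np.array([0,0]))
for d in [(0,.032),(0,-.032)]: print('rim',(proj(s,J(d[0],d[1],.09))-[195,0]+.5)*4.5-.5)
print('V mouth',[(proj(s,J(-.006,y,.067))-[195,0]+.5)*4.5-.5 for y in (.051,-.051)])
a,b=load('s21')['image'],load('scene0')['image']
import cv2
for n,(x0,y0,x1,y1) in dict(spool=(135,178,180,222),carton=(405,238,490,310),breaker=(340,310,402,372)).items():
    g=lambda i:cv2.cvtColor(np.ascontiguousarray(i[y0:y1,x0:x1]),cv2.COLOR_RGB2GRAY).astype(np.float32)
    print(n,cv2.phaseCorrelate(g(b),g(a)))"
```

```text
rim [217.7768 357.2146]
rim [564.9378 357.1085]
V mouth [array([137.4221, 405.5809]), array([645.2866, 405.5137])]
spool ((0.5256753648405237, 0.50490314773295), 1.0089314426610498)
carton ((0.13719492354893958, 0.0034833417206527884), 0.768331617484858)
breaker ((-0.0037576621464836535, -0.009833705576376417), 1.003033125482034)
```

View pics/w21a.png

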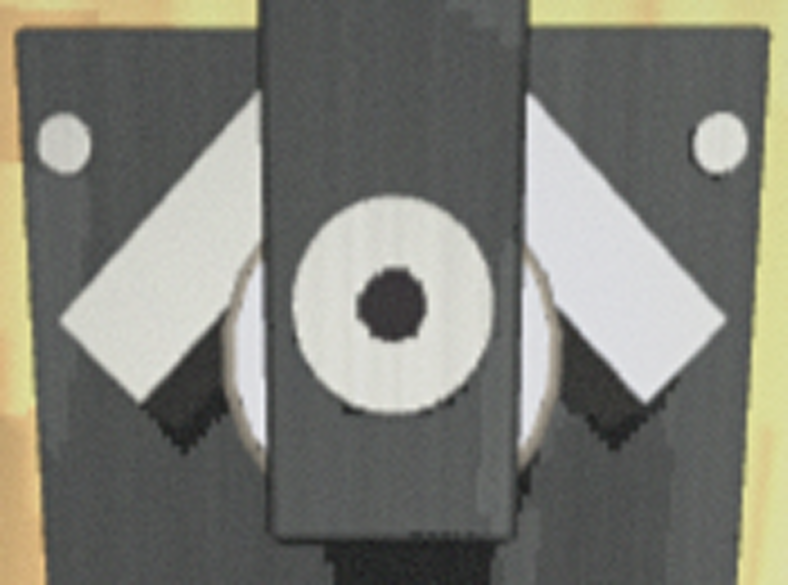

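The rims are at crop columns 223 and 562, midpoint 392.5. The bush centre is at 393 and the prediction is 391.4, so the insulator is centred. I'll hand it in.

```bash
python3 -c "
from bench import robot
print(robot.close_job())"
```

```text
the job is handed in; nothing more can be done
None
```

I stood the plate in the rack's middle slot and pushed the insulator home in the V. The job was handed in at about 16.3 s of the 58 s allowed; `close_job` gave no verdict.

**Plate:** I lifted it straight up out of the posts, lowered it until the wrist force showed it resting on the slot floor, and let go. From above, its centre measured about 2 mm from the rack's centre, and the scene view showed it standing upright.

**Insulator:** The tool could only point straight down. I opened the fingers 47 mm so they straddled the drill-bush arm, and pushed from the front with the gripper body passing just above the arm. It stopped within 0.5 mm of where I predicted home. At 17.5 N it moved no further and there was no side force. After I backed off, the brass insert was at the same pixel, so it had not moved.

**Last checks:**
- **Seating:** Seen from above, the insulator's rim is centred under the bush to about 0.2 mm. Compared with the jig pose I measured, it appears about 1 mm further in along the jig axis, within the roughly 2 mm camera calibration.
- **Tool reading:** During the push the robot reported the tool 1.5–2 mm off the jig's centreline, while the wrist camera showed it centred. I went by the camera, and the zero side force at the seat agrees with it.
- **Bystanders:** The carton and breaker show no shift in the scene image. The spool's image match gave a 0.5-pixel shift, about 1 mm. Nothing came near it, so I take that as image noise.
- **Robot:** The gripper was clear of everything at hand-in.

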